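# Unlock the board carriage of a test jig and push it home

### The arm

A 6-joint arm with a two-finger parallel gripper is mounted at the origin on the work surface. World frame = base frame: x ahead of the robot, y to its left, z up, the work surface at z = 0. Lengths are in m, angles in rad, forces in N, time in s.
With the tool pointing down it reaches from about 0.375 to 0.825 m from the base axis. Payload 5.5 kg.
Tool frame: the origin (TCP) lies at the very end of the fingers, on their centre line; the grasp point (between the pads) lies 19 mm behind it; z points along the fingers, y is the line along which they close (so a half turn about z gives the same grasp; the last joint's range is limited). The gripper opens to 85 mm and grips with 20 to 120 N. Pads are 22 mm wide; open, the fingers measure 114 mm over their backs; the gripper's body (76 mm by 85 mm) begins 54 mm behind the grasp point. The pads swing forward as they close: fully open they stand 13 mm farther back than shut.
Start: joints at [-1.197, 0.314, -0.047, 1.21, 0, 1.571], TCP at [0.219, -0.559, 0.231] pointing down, gripper open.
Joint ranges: [-2.67, 2.67], [-0.69, 1.73], [-1.03, 1.25], [-2.08, 2.16], [-1.42, 1.45], [-3.14, 3.14]. Speed limits (rad/s): [2.39, 2.39, 3.01, 3.14, 3.14, 3.14].

### API

Orientations are given as a rotation vector (axis times angle).
In Python, from workcell import robot, imaging, ticket gives the robot as it stands.
- The arm moves only by the tool move_arm, never from a script. Its argument "targets" is a list of rows, each a list of 6 numbers: the shift along the tool's x, y, z in mm, then the turn, a rotation vector about the tool's x, y, z in degrees. In form: [[x, y, z, rx, ry, rz], ...]. A call has 1 to 5 rows; each row shifts and turns the commanded pose from where the row before left it, along the tool's axes as they then stand; what a row does not reach is not made up. A row lasts 1/12 s, in which the tool goes at most 41.7 mm and 7.16 degrees, less where a joint would pass 70% of its speed; a pose out of reach is approached as far as the arm can. A call is refused whole if a number of a shift passes 41.7 or a number of a turn 7.16, either way. A call with a gripper value outside its range is refused whole. "gripper" is the finger opening in mm, from 0 to 85.4, set as the call begins (left out, the last holds). The fingers move at their own pace and stop on an object; "newtons" is the grip in N (left out, the last holds). Time passes only in rows, so rows that do not move let the fingers close. It gives the time, the measured TCP pose, the force, the opening and the grip force at its end, in the units of the state.
- robot.read_state(): the state, without advancing time (a new reading comes with each control period).
- imaging.snapshot(name): name is "scene" or "top" or "wrist"; returns the picture (384x512x3 uint8, red, green, blue); there is no depth.
- imaging.get_calibration(name): a dict with "vfov" (degrees; the focal length in pixels is half the picture's height over the tangent of half this angle, whatever the lens; pixels are square), "cx", "cy" (the principal point, pixels), "D" ([k1, k2, p1, p2, k3] as OpenCV has them; the pictures are not rectified), "R" (3x3) and "t" (3): a world point X has camera coordinates R X + t. Camera axes: x right, y down, z forward; pixel columns grow to the right and rows downward; lengths in m; the calibration is good to about 2 mm. A picture is of the moment at which its call begins: read the wrist's pose just before it. get_calibration takes no time and is no camera call; for the wrist camera it gives the pose at the moment of the call.
- ticket.job_done(): hands the job in; it is judged then, once.
Trained networks look in the newest picture that a camera, given by its name, has taken for a name from the list of things; names that differ only in an ending like _2 or _b are one class to them, and where a whole thing is asked for, a point or a joint stands for the part that bears it (a point fixed in the world has none). Each returns a list of dicts, best first, with "confidence" (0 to 1); they miss things now and then, are a little off and sometimes report something else, mostly with a low value. They report only what shows in the picture. A call takes as long as a camera call. They do not tell look-alikes from the thing itself.
- imaging.silhouettes(label, camera): "mask" (384x512 bool, what is visible of it) and "bbox" ([left, top, right, bottom] in pixels, round what is visible of it).
The state is a dict: "t": time; "joints": joint angles; "dq": joint speeds; "tau": joint torques, N m; "eef_pos": TCP position; "orientation": TCP orientation; "wrist_force": force on the tool from outside, world axes, zero at the start; "wrist_torque": the same for the moment, N m; "finger_gap": finger opening in m; "finger_force": force on a finger pad.
Only numpy, scipy, OpenCV 4.12 (cv2) and the standard library are available. Lean on these libraries where they do the work, as an engineer would, in place of code of your own. Each camera call takes 0.05 s, during which the arm holds its last target. There are 200 camera calls.

### The job

Unlock the board test jig: turn the yellow-handled locking pin anticlockwise (seen from its handle) while pulling lightly until you feel its hidden key come free (do not yank it), draw it out along its sloping bore, and park it in the side notch of the green pin stand by sliding its thin neck in sideways to the end, so that it hangs upright by its collar, let go. Then push the carriage by its orange tab fully home under the test head and press it firmly against its stop for a moment (about 10 N), without ramming. Handle the pin gently at the stand and leave the other things on the bench where they are.

Things in the scene. Friction and masses are not known exactly. Their poses are not given: they have to be found in the camera images.
- pin: Steel pin, 220 g. Origin on its axis at the collar's underside; +z along the axis to the handle. Collar dia 34, z 0 to 6 mm; yellow flat handle z 13 to 53, 44 along x, 14 thick along y (grip across y). Neck dia 10, z -10 to 0; shank dia 16, tip at z -78. Cross key 28 along x, 6 wide, z -22 to -15. Starts in the bore, collar on its mouth, axis leaning 0.55 rad, handle x over the jig's x.
- bore (a point): Centre of the bore's mouth in the jig's blue block, 98 mm above the bench. Axes: the jig's, z up; bore's upward direction (-sin 0.55, 0, cos 0.55), leaning to the jig's -x front. A hidden keyed bush under the mouth holds the pin's key: it lifts 3 mm, then catches, until turned about its +z by 0.25 to 1.4 rad (each time different, to within 0.1). Test head 100 to 190 mm to +y, top at 128.
- notch (a point): Where the pin's axis hangs in the notch, at the upper face (125 mm above the bench) of the stand's level 5 mm green plate. Axes: z up; notch opens to -x, 13 mm wide; closed end 6.5 mm from the point to +x; straight sides to 24 mm towards -x, then a flared lead-in to 37 mm. Free 110 mm below the plate on the mouth side; an upright wall under the plate 43 mm to +x.
- tab (a point): Middle of the top edge of the orange push tab at the carriage's -y end, on the -y face that is pushed, 90 mm above the bench. Tab 70 mm wide along x, 10 thick, 52 tall above the carriage. Axes are the jig's: push towards +y.
- carriage (a joint): Travel of the board carriage along the jig's +y, in m: 0 is out, where the pin locks it; it runs about 60 mm to its hard stop under the test head. It slides with about 3 N of friction and stays where it is left.
- meter: Bystander: blue handheld scope lying flat, 80 x 100 x 28 mm, origin under its centre.
- flux_bottle: Bystander: white bottle with red cap, 40 mm diameter, 110 mm tall, origin under its centre.
- swab_tub: Bystander: grey tub with white lid, 80 mm diameter, 75 mm tall, origin under its centre.
- paste_jar: Bystander: green jar, 60 mm diameter, 50 mm tall, origin under its centre.
- screwdriver: Bystander: orange-handled screwdriver lying flat, 170 mm long.
- converter: Bystander: black flat box, 90 x 120 x 26 mm, origin under its centre.
- jig: The fixed test jig: grey base 240 (x from -150 to 90) by 320 mm (y from -150 to 170), 12 mm thick, with the blue bore block at its -x front, the carriage on rails and the black test head. Origin on the bench; the bore point is at (-115, -20, 98) mm in its axes.
- stand: The green pin stand, origin under the plate on the bench 3 mm from the notch point towards -x; base 120 x 100 mm (x from -40 to 80 mm), same axes as the notch point; fixed to the bench.
There are look-alikes about, which are no part of the job. There is more than one size of the pin; the one meant has the size given above.

How it is judged:
By the outcome, as a careful person would: the job done as asked, in the order asked, and still so for the second after the job is handed in, with the robot touching nothing.
It also fails if it takes over 72 s, if anything falls off the work surface, if the arm or the gripper's body presses on something with over 40 N, if the wrist force passes 120 N, or if a joint passes its speed limit or range.

## Working session

There is one attempt and no reset: what is moved stays moved. The work goes in short steps, Python scripts to look and compute and a tool call to move; the robot and the scene stay as the last step left them, time stands still between calls to the robot, and variables do not carry over. Pictures are saved under pics/ and viewed, at most 10 in all, crops included, and the job is handed in when it is done.

Besides the shell and the picture viewer there is one more tool, called after "Call:" as name(argument=value, ...), one argument or row to a line, values as JSON. move_arm: Moves the arm, as the interface text tells. Its arguments: {"type":"object","properties":{"targets":{"type":"array"},"gripper":{"type":"number"},"newtons":{"type":"number"}},"required":["targets"]}

```bash
ls; mkdir -p pics
python3 - <<'E'
from workcell import robot, imaging
import cv2,numpy as np
s=robot.read_state();print({k:np.round(v,3).tolist() for k,v in s.items()})
for c in ["scene","top"]:
    p=imaging.snapshot(c);cv2.imwrite(f"pics/{c}0.png",cv2.cvtColor(p,cv2.COLOR_RGB2BGR))
    k=imaging.get_calibration(c);print(c,{a:np.round(b,4).tolist() for a,b in k.items()})
    for l in ["pin","jig","stand","carriage","bore","notch","tab"]:
        try:
            r=imaging.silhouettes(l,c)
            for d in r: 
                m=d["mask"];ys,xs=np.nonzero(m)
                print(l,round(d["confidence"],2),d["bbox"],m.sum(),xs.mean().round(1),ys.mean().round(1))
        except Exception as e: print(l,e)
E
```

```text
pics
{'t': 0.0, 'joints': [-1.197, 0.314, -0.048, 1.21, -0.0, 1.571], 'dq': [0.001, -0.001, 0.0, 0.0, -0.001, 0.0], 'tau': [0.004, -53.959, 33.975, 0.019, 0.0, -0.0], 'eef_pos': [0.219, -0.558, 0.23], 'orientation': [-3.085, -0.583, 0.001], 'wrist_force': [-0.454, -0.726, 0.077], 'wrist_torque': [0.001, -0.039, -0.008], 'finger_force': 0.0, 'finger_gap': 0.085}
scene {'vfov': 53.6643, 'cx': 257.7237, 'cy': 187.1338, 'D': [0.0363, 0.0, 0.0, 0.0, 0.0], 'R': [[0.7656, 0.6434, 0.0018], [0.396, -0.469, -0.7895], [-0.5071, 0.6051, -0.6138]], 't': [-0.3823, -0.1062, 1.4129]}
pin 0.77 [261.0, 121.7, 300.8, 145.9] 370 278.6 131.0
pin 0.65 [52.2, 234.9, 110.7, 285.3] 1080 78.8 262.4
pin 0.45 [255.8, 169.7, 270.8, 185.7] 181 262.8 179.2
jig 0.64 [225.1, 163.6, 357.4, 270.4] 7785 295.5 214.5
stand 0.88 [286.1, 128.9, 325.4, 170.2] 931 309.6 149.2
stand 0.5 [251.0, 196.3, 311.5, 255.0] 1792 279.9 225.9
carriage 0.93 [249.6, 197.5, 309.4, 254.4] 1861 279.6 225.4
bore 0.9 [228.6, 164.9, 362.4, 273.1] 7877 295.3 214.4
notch 0.6 [287.3, 128.4, 328.6, 171.9] 936 309.3 149.5
tab 0.87 [249.2, 198.2, 312
[... 265 characters left out ...]
8, 299.7] 654 129.2 275.7
pin 0.9 [369.3, 247.3, 429.3, 274.3] 725 406.0 261.1
pin 0.63 [244.7, 184.6, 258.9, 210.6] 175 251.2 194.6
jig 0.86 [189.1, 112.0, 303.1, 209.9] 7785 244.8 163.7
jig 0.42 [137.3, 187.0, 178.4, 225.6] 1427 156.9 207.4
stand 0.62 [137.5, 185.9, 176.8, 227.8] 1350 156.9 207.0
stand 0.31 [352.8, 127.5, 383.4, 155.0] 603 367.0 138.4
carriage 0.8 [243.0, 139.5, 296.8, 184.2] 1685 269.4 159.8
carriage 0.75 [143.3, 113.3, 165.6, 135.2] 321 152.3 124.5
carriage 0.31 [318.9, 221.4, 328.7, 237.0] 147 323.8 229.8
bore 0.65 [191.6, 115.4, 306.1, 208.9] 7963 245.0 163.6
notch 0.78 [135.2, 189.7, 176.4, 227.7] 1407 156.9 207.4
tab 0.88 [243.7, 141.2, 296.6, 180.0] 1558 269.7 160.3
```

Run:
```python
import cv2
a=cv2.imread("pics/top0.png")[90:310,90:450];cv2.imwrite("pics/top0c.png",cv2.resize(a,None,fx=2.2,fy=2.2,interpolation=cv2.INTER_CUBIC))
a=cv2.imread("pics/scene0.png")[100:300,200:400];cv2.imwrite("pics/scene0c.png",cv2.resize(a,None,fx=3,fy=3,interpolation=cv2.INTER_CUBIC))
```

```text
(no output)
```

View pics/top0c.png

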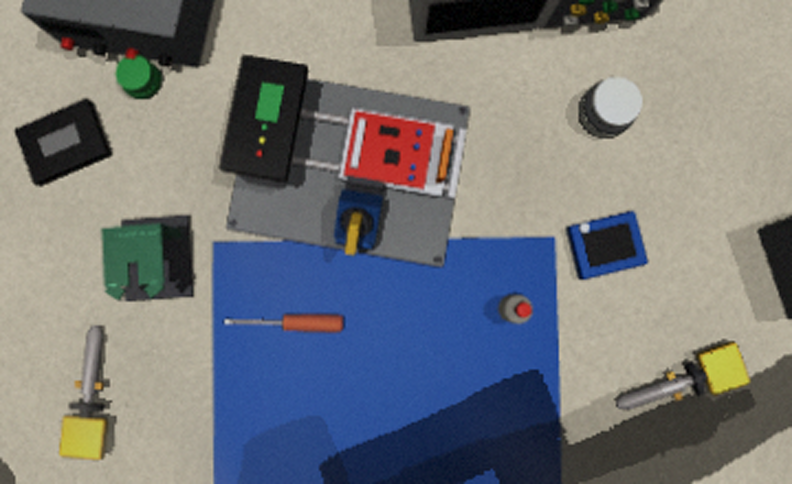

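View pics/scene0c.png

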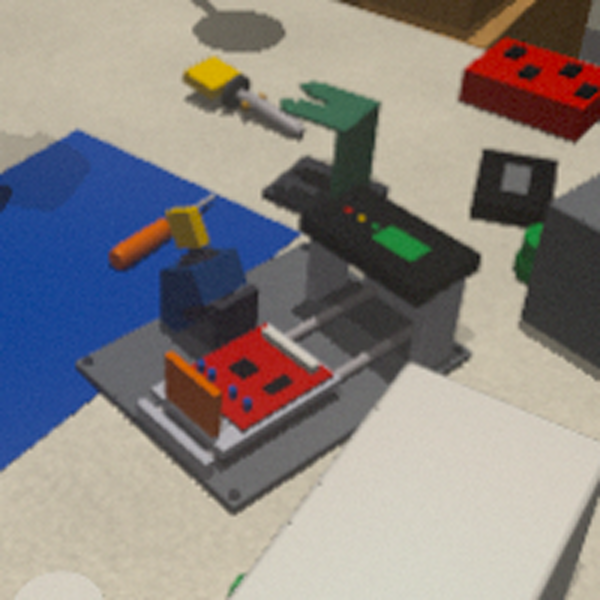

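The pin to use is the one standing in the blue block, crop (355,232). The two lying pins are decoys. The jig's base corners are at crop (470,105), (443,265) and (228,228). The stand's notch is at about crop (133,265), opening toward the robot.

```bash
cat > h.py <<'E'
import cv2,numpy as np
from scipy.optimize import least_squares
from scipy.spatial.transform import Rotation as Ro
from workcell import robot,imaging
def cal(n):
    c=imaging.get_calibration(n);f=192/np.tan(np.radians(c["vfov"]/2))
    return np.array([[f,0,c["cx"]],[0,f,c["cy"]],[0,0,1.]]),np.array(c["D"],float),np.array(c["R"]),np.array(c["t"])
def proj(C,X):
    K,D,R,t=C
    return cv2.projectPoints(np.atleast_2d(X).astype(float),cv2.Rodrigues(R)[0],t,K,D)[0][:,0]
def ray(C,px,z):
    K,D,R,t=C
    u=cv2.undistortPoints(np.array([[px]],float),K,D)[0,0]
    o=-R.T@t;d=R.T@np.array([*u,1]);return o+d*(z-o[2])/d[2]
def W(p,P):  # p=(x,y,yaw), local points
    c,s=np.cos(p[2]),np.sin(p[2]);P=np.atleast_2d(P)
    return np.c_[p[0]+c*P[:,0]-s*P[:,1],p[1]+s*P[:,0]+c*P[:,1],P[:,2]]
def fit(obs,p0):  # obs: list (C,localpts,px)
    f=lambda p:np.concatenate([(proj(C,W(p,L))-px).ravel() for C,L,px in obs])
    r=least_squares(f,p0,loss="soft_l1");return r.x,f(r.x).reshape(-1,2)
def blob(img,lo,hi,roi):
    h=cv2.cvtColor(img,cv2.COLOR_RGB2HSV);m=cv2.inRange(h,lo,hi);z=np.zeros_like(m);a,b,c,d=roi;z[b:d,a:c]=m[b:d,a:c]
    n,l,st,ce=cv2.connectedComponentsWithStats(z);i=1+np.argmax(st[1:,4]);return (l==i),st[i],ce[i]
def toolmove(pos,R):  # remaining move in tool axes (mm, deg)
    s=robot.read_state();R0=Ro.from_rotvec(s["orientation"])
    return np.round(R0.inv().apply(np.array(pos)-s["eef_pos"])*1000,1),np.round(np.degrees((R0.inv()*R).as_rotvec()),2)
E
python3 - <<'E'
from h import *
T,S=cal("top"),cal("scene")
rd=lambda n:cv2.cvtColor(cv2.imread(n),cv2.COLOR_BGR2RGB)
t,s=rd("pics/top0.png"),rd("pics/scene0.png")
yt=blob(t,(20,120,60),(35,255,255),(230,170,275,215));ys=blob(s,(20,120,60),(35,255,255),(250,160,285,190))
ot=blob(t,(5,120,60),(18,255,255),(270,135,310,180));os_=blob(s,(5,120,60),(18,255,255),(245,205,285,255))
gt=blob(t,(60,60,20),(90,255,255),(130,185,180,230));gs=blob(s,(60,60,20),(90,255,255),(280,120,335,175))
for n,b in zip("yt ys ot os gt gs".split(),[yt,ys,ot,os_,gt,gs]):print(n,b[1],b[2].round(1))
s_,c_=np.sin(.55),np.cos(.55)
H=np.array([-.115-.033*s_,-.02,.098+.033*c_])
base=np.array([[.09,-.15,.012],[-.15,-.15,.012],[-.15,.17,.012]])
bp=np.array([[303.6,137.7],[291.4,210.5],[193.6,193.6]])
bs=np.array([[236,513],[79,362]])/3+[200,100]  # scene: (90,-150),( -150,-150)
p,r=fit([(T,base,bp),(T,H,yt[2]),(S,H,ys[2]),(S,base[:2],bs)],[.55,.05,-.17])
print(p,r.round(1).tolist())
for L in([-.115,-.02,.098],[0.01,-.1,.09]):print(W(p,L))
print("tab top px z.09",ray(T,ot[2],.085))
a=gt[0].astype(np.uint8)
cnt=cv2.approxPolyDP(max(cv2.findContours(a,0,2)[0],key=cv2.contourArea),1.2,True)[:,0]
for q in cnt:print(q,ray(T,q.astype(float),.125).round(3))
E
```

```text
yt [247 186   8  20  95] [250.2 195.4]
ys [256 169  13  14 131] [262.3 175. ]
ot [289 149   7  24  92] [291.9 160.1]
os [255 217  19  28 307] [264.1 230.5]
gt [137 191  35  35 817] [151.2 206.2]
gs [294 128  32  16 277] [310.1 135.3]
[ 0.61305106  0.03612382 -0.17843345] [[-0.6, -1.8], [0.1, -1.0], [-1.4, -0.5], [0.4, -0.6], [-1.0, 0.3], [-0.7, -2.4], [-2.5, -0.7]]
[[0.49632716 0.03685249 0.098     ]]
[[ 0.60514348 -0.06406336  0.09      ]]
tab top px z.09 [ 0.58459867 -0.08369597  0.085     ]
[170 194] [0.485 0.273 0.125]
[165 194] [0.485 0.287 0.125]
[162 191] [0.494 0.296 0.125]
[137 194] [0.486 0.371 0.125]
[138 222] [0.405 0.367 0.125]
[144 225] [0.396 0.349 0.125]
[146 222] [0.405 0.343 0.125]
[144 220] [0.411 0.349 0.125]
[148 219] [0.413 0.337 0.125]
[148 210] [0.439 0.337 0.125]
[151 209] [0.442 0.328 0.125]
[153 212] [0.434 0.322 0.125]
[153 219] [0.413 0.322 0.125]
[156 220] [0.41  0.313 0.125]
[155 221] [0.408 0.316 0.125]
[158 225] [0.396 0.307 0.125]
[164 220] [0.41  0.29  0.125]
[163 199] [0.471 0.293 0.125]
[171 197] [0.476 0.27  0.125]
```

```bash
cat >> h.py <<'E'
def Rg(yaw,lean=.55):  # tool frame on pin: tool x=pin x, z=-pin z
    return Ro.from_euler("z",yaw)*Ro.from_euler("y",-lean)*Ro.from_euler("x",np.pi)
E
python3 - <<'E'
from h import *
R=Rg(-.178);print(R.as_matrix().round(2))
b=np.array([.4963,.0369,.098]);up=-R.as_matrix()[:,2]
for d in(.014,.10,.13):print(d,(b+d*up).round(3),toolmove(b+d*up,R))
E
```

```text
[[ 0.84 -0.18  0.51]
 [-0.15 -0.98 -0.09]
 [ 0.52  0.   -0.85]]
0.014 [0.489 0.038 0.11 ] (array([ 469.3, -457. ,  121.4]), array([-8.69, 30.7 , 30.81]))
0.1 [0.445 0.046 0.183] (array([ 431. , -480.5,   48. ]), array([-8.69, 30.7 , 30.81]))
0.13 [0.429 0.049 0.209] (array([ 417.6, -488.8,   22.5]), array([-8.69, 30.7 , 30.81]))
```

Call:
move_arm(
  targets=[
    [26,-30.5,0,0,0,0],
    [26,-30.5,0,0,0,0],
    [26,-30.5,0,0,0,0],
    [26,-30.5,0,0,0,0],
    [26,-30.5,0,0,0,0],
  ],
)

```text
t: 1.22
eef_pos: [0.2846, -0.3675, 0.2313]
orientation: [3.087, 0.582, 0.0]
wrist_force: [-0.4, -0.7, 0.4]
finger_gap: 0.0851
finger_force: 0.0
```

Call:
move_arm(
  targets=[
    [26,-30.5,0,0,0,0],
    [26,-30.5,0,0,0,0],
    [26,-30.5,0,0,0,0],
    [26,-30.5,0,0,0,0],
    [26,-30.5,0,0,0,0],
  ],
)

```text
t: 1.63
eef_pos: [0.35, -0.178, 0.2316]
orientation: [3.086, 0.583, 0.001]
wrist_force: [0.8, -1.1, 0.7]
finger_gap: 0.0855
finger_force: 0.0
```

Call:
move_arm(
  targets=[
    [26,-30.5,0,0,0,0],
    [26,-30.5,0,0,0,0],
    [26,-30.5,0,0,0,0],
    [26,-30.5,0,0,0,0],
    [26,-30.5,0,0,0,0],
  ],
)

```text
t: 2.05
eef_pos: [0.4154, 0.0118, 0.2317]
orientation: [3.087, 0.584, 0.002]
wrist_force: [0.9, -0.3, 0.4]
finger_gap: 0.0853
finger_force: 0.0
```

Call:
move_arm(
  targets=[
    [0,-30,0,-1.24,4.4,4.4],
    [0,0,0,-1.24,4.4,4.4],
    [0,0,0,-1.24,4.4,4.4],
    [0,0,0,-1.24,4.4,4.4],
    [0,0,0,-1.24,4.4,4.4],
  ],
)

```text
t: 2.47
eef_pos: [0.4062, 0.005, 0.2317]
orientation: [3.07, 0.034, 0.621]
wrist_force: [-0.1, -1.5, -0.5]
finger_gap: 0.0852
finger_force: 0.0
```

Call:
move_arm(
  targets=[
    [0,0,0,-1.24,4.4,4.4],
    [0,0,0,-1.24,4.4,4.4],
    [0,0,0,0,0,0],
  ],
)

```text
t: 2.72
eef_pos: [0.3988, -0.0366, 0.2284]
orientation: [-3.016, 0.168, -0.85]
wrist_force: [-0.8, -0.3, -0.5]
finger_gap: 0.0853
finger_force: 0.0
```

Run:
```python
from h import *
s=robot.read_state();print(s["t"],s["eef_pos"],s["joints"],s["wrist_force"])
p=imaging.snapshot("wrist");cv2.imwrite("pics/w1.png",cv2.cvtColor(p,cv2.COLOR_RGB2BGR))
C=cal("wrist");R=Rg(-.178);b=np.array([.4963,.0369,.098]);up=-R.as_matrix()[:,2]
print(toolmove(b+.13*up,R))
for d in imaging.silhouettes("pin","wrist"):print(d["confidence"],d["bbox"])
s_,c_=np.sin(.55),np.cos(.55)
J=[.61305,.03612,-.17843]
L=lambda x,y,z:[-.115+x*c_-z*s_,-.02+y,.098+x*s_+z*c_]
P=[L(a,c,.053) for a in(-.022,.022) for c in(-.007,.007)]+[L(0,0,0),[.01,-.1,.09]]
print(proj(C,W(J,P)).round(0))
im=cv2.resize(cv2.cvtColor(p,cv2.COLOR_RGB2BGR),None,fx=1.5,fy=1.5)
for q in proj(C,W(J,P))*1.5:
    cv2.circle(im,tuple(int(v) for v in q),3,(255,0,255),1)
cv2.imwrite("pics/w1b.png",im)
```

```text
2.7167 [ 0.39878252 -0.03659375  0.22844418] [-0.12344102 -0.55928797 -0.95840946  0.62404388  0.03864941  3.14057687] [-0.80313441 -0.33615618 -0.53624651]
(array([  5.1, -86.4,  31.1]), array([-3.92,  0.23,  2.84]))
0.91 [149.1, 152.9, 191.5, 207.8]
[[165. 210.]
 [150. 209.]
 [164. 161.]
 [148. 160.]
 [176. 173.]
 [261.  79.]]
```

View pics/w1b.png

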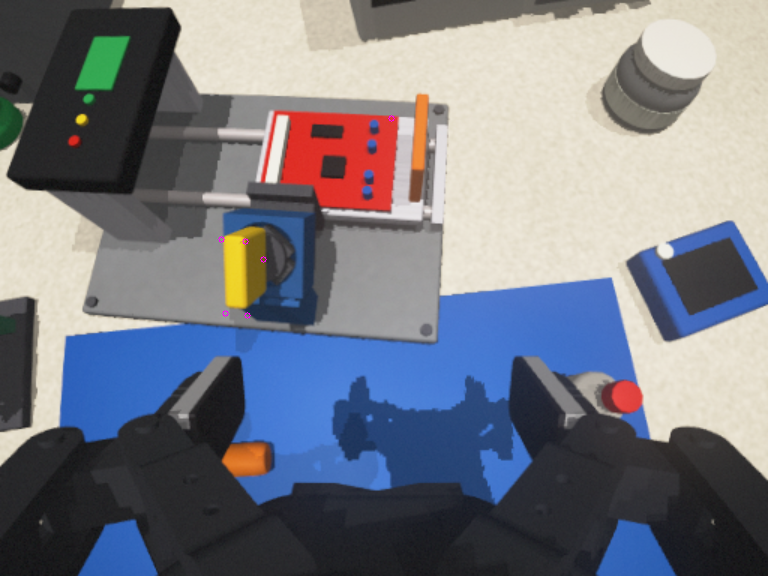

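Call:
move_arm(
  targets=[
    [2,-29,0,0,0,0],
    [2,-29,0,0,0,0],
    [1,-28,0,0,0,0],
    [0,0,0,0,0,-7.1],
    [0,0,0,0,0,-7.1],
  ],
)

```text
t: 3.23
eef_pos: [0.4095, -0.0045, 0.2379]
orientation: [2.983, 0.315, 0.844]
wrist_force: [-0.7, 0.5, -0.2]
finger_gap: 0.0853
finger_force: 0.0
```

Call:
move_arm(
  targets=[
    [0,0,0,0,0,-7.1],
    [0,0,0,0,0,-7.1],
    [0,0,0,0,0,-7.1],
    [0,0,0,0,0,-7.1],
    [0,0,0,0,0,-7.1],
  ],
)

```text
t: 3.65
eef_pos: [0.4094, -0.0047, 0.2377]
orientation: [2.612, 1.151, 0.753]
wrist_force: [-1.0, -0.4, -0.3]
finger_gap: 0.0854
finger_force: 0.0
```

Call:
move_arm(
  targets=[
    [0,0,0,0,0,-7.1],
    [0,0,0,0,0,-7.1],
    [0,0,0,0,0,-7.1],
    [0,0,0,0,0,-7.1],
    [0,0,0,0,0,-7.1],
  ],
)

```text
t: 4.07
eef_pos: [0.4094, -0.0047, 0.2377]
orientation: [2.05, 1.815, 0.606]
wrist_force: [-0.3, 0.9, -0.3]
finger_gap: 0.085
finger_force: 0.0
```

Call:
move_arm(
  targets=[
    [0,0,0,0,0,-7.1],
    [0,0,0,0,0,-7.1],
    [0,0,0,0,0,-7.1],
    [0,0,0,0,0,-7.1],
    [0,0,0,0,0,-7.1],
  ],
)

```text
t: 4.48
eef_pos: [0.4094, -0.0047, 0.2377]
orientation: [1.357, 2.283, 0.419]
wrist_force: [0.7, -0.3, -0.1]
finger_gap: 0.0855
finger_force: 0.0
```

Call:
move_arm(
  targets=[
    [0,0,0,0,0,-7.1],
    [0,0,0,0,0,-7.1],
    [0,0,0,0,0,-7.1],
    [0,0,0,0,0,-7.1],
    [0,0,0,0,0,-7.1],
  ],
)

```text
t: 4.9
eef_pos: [0.4093, -0.0047, 0.2377]
orientation: [0.585, 2.54, 0.206]
wrist_force: [0.4, 0.6, -0.9]
finger_gap: 0.0855
finger_force: 0.0
```

Call:
move_arm(
  targets=[
    [0,0,0,0,0,-7.1],
    [0,0,0,0,0,-7.1],
    [0,0,0,0,0,-7.1],
    [0,0,0,0,0,0],
  ],
)

```text
t: 5.23
eef_pos: [0.4093, -0.0049, 0.2377]
orientation: [0.11, 2.592, 0.073]
wrist_force: [-0.6, 0.3, 0.3]
finger_gap: 0.0852
finger_force: 0.0
```

```bash
cat >> h.py <<'E'
s_,c_=np.sin(.55),np.cos(.55)
PL=lambda x,y,z:[-.115+x*c_-z*s_,-.02+y,.098+x*s_+z*c_]  # pin -> jig frame
E
python3 - <<'E'
from h import *
s=robot.read_state();print(s["t"],s["eef_pos"],np.round(s["joints"],3),s["wrist_force"])
p=imaging.snapshot("wrist");cv2.imwrite("pics/w2.png",cv2.cvtColor(p,cv2.COLOR_RGB2BGR))
C=cal("wrist");R=Rg(-.178)*Ro.from_rotvec([0,0,np.pi]);b=np.array([.4963,.0369,.098]);up=-R.as_matrix()[:,2]
print(toolmove(b+.13*up,R))
for d in imaging.silhouettes("pin","wrist"):print(d["confidence"],d["bbox"])
J=[.61305,.03612,-.17843]
P=[PL(a,c,.053) for a in(-.022,.022) for c in(-.007,.007)]+[PL(0,0,0)]+[[.09,-.15,.012],[-.15,-.15,.012],[-.15,.17,.012]]
im=cv2.resize(cv2.cvtColor(p,cv2.COLOR_RGB2BGR),None,fx=1.5,fy=1.5)
print(proj(C,W(J,P)).round(1).tolist())
for q in proj(C,W(J,P))*1.5:
    cv2.circle(im,tuple(int(v) for v in q),3,(255,0,255),1)
cv2.imwrite("pics/w2b.png",im)
E
```

```text
5.2333 [ 0.40930846 -0.00486023  0.23767849] [-0.062 -0.54  -0.93   0.635  0.062  0.04 ] [-0.60945552  0.33636006  0.2614658 ]
(array([ 3. , 52.9, 36.7]), array([ 7.  , -0.55,  3.05]))
0.85 [267.7, 157.4, 308.9, 211.3]
[[295.2, 160.4], [310.9, 160.9], [290.8, 209.3], [305.9, 209.5], [286.4, 173.7], [179.2, 226.5], [166.3, 95.3], [424.4, 112.7]]
```

View pics/w2b.png

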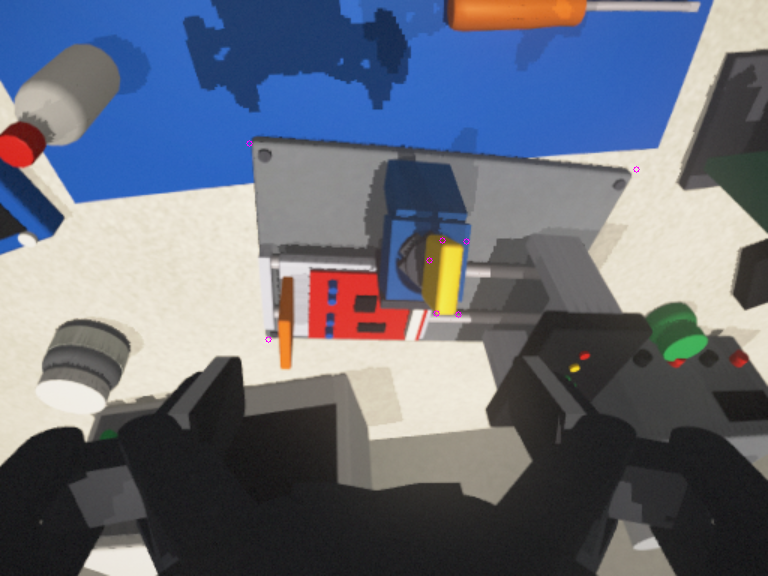

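The wrist view shows the handle's end face at about (440–463, 238–315), within 3 px of the prediction. The base corners are at (254,137) and (632,170). I'll refit with these points.

Run:
```python
from h import *
T,S,C=cal("top"),cal("scene"),cal("wrist")
base=np.array([[.09,-.15,.012],[-.15,-.15,.012],[-.15,.17,.012]])
H=np.array([PL(0,0,.033)])
wi=cv2.cvtColor(cv2.imread("pics/w2.png"),cv2.COLOR_BGR2RGB)
y=blob(wi,(20,100,50),(35,255,255),(270,140,320,220))
hull=lambda P:cv2.convexHull(P.astype(np.float32))[:,0]
# handle silhouette: match bbox-like hull centroid
HP=np.array([PL(a,c,d) for a in(-.022,.022) for c in(-.007,.007) for d in(.013,.053)])
def cen(P):
    m=cv2.moments(hull(P));return np.array([m["m10"],m["m01"]])/m["m00"]
yc=y[2]; print(y[1],yc)
bT=np.array([[303.6,137.7],[291.4,210.5],[193.6,193.6]]);bW=np.array([[254,137],[632,170]])/1.5
bS=np.array([[236,513],[79,362]])/3+[200,100]
def f(p):
    r=[(proj(T,W(p,base))-bT).ravel(),(proj(C,W(p,base[1:]))-bW).ravel(),(proj(S,W(p,base[:2]))-bS).ravel(),
       2*(cen(proj(C,W(p,HP)))-yc),cen(proj(T,W(p,HP)))-[250.2,195.4],cen(proj(S,W(p,HP)))-[262.3,175.]]
    return np.concatenate(r)
r=least_squares(f,[.613,.036,-.178],loss="soft_l1");p=r.x;print(p,f(p).round(1))
print("bore",W(p,[-.115,-.02,.098]))
# pin position separately from handle in wrist, given yaw
def g(q):return np.concatenate([3*(cen(proj(C,W([q[0],q[1],p[2]],HP)))-yc),cen(proj(T,W([q[0],q[1],p[2]],HP)))-[250.2,195.4],cen(proj(S,W([q[0],q[1],p[2]],HP)))-[262.3,175.]])
q=least_squares(g,p[:2]).x;print("pin-only",W([*q,p[2]],[-.115,-.02,.098]),g(q).round(1))
```

```text
[ 281  157   28   53 1181] [294.23708721 182.52497883]
[ 0.61394739  0.03436096 -0.18193551] [ 0.  -1.9  0.5 -1.1 -1.  -1.  -3.8  4.7  1.9  0.4 -1.1 -1.8 -2.7 -0.4
  0.6 -0.5  0.7 -0.9 -0.9  0.7]
bore [[0.49722676 0.0354984  0.098     ]]
pin-only [[0.49742457 0.03528724 0.098     ]] [ 0.2 -0.2  0.8 -1.  -0.9  0.7]
```

```bash
cat >> h.py <<'E'
YAW=-.18;B=np.array([.4973,.0354,.098]);RG=Rg(YAW)*Ro.from_rotvec([0,0,np.pi]);UP=-RG.as_matrix()[:,2]
E
python3 - <<'E'
from h import *
print(toolmove(B+.10*UP,RG),toolmove(B+.015*UP,RG))
E
```

```text
(array([ 1.7, 48.1, 66.9]), array([ 7.04, -0.56,  3.06])) (array([  1.2,  37.7, 151.3]), array([ 7.04, -0.56,  3.06]))
```

Call:
move_arm(
  targets=[
    [1,24,22,0,0,0],
    [1,24,22,0,0,0],
    [0,0,22,3.5,-0.3,1.5],
    [0,0,0,3.5,-0.3,1.5],
    [0,0,0,0,0,0],
  ],
  gripper=50,
)

```text
t: 5.75
eef_pos: [0.4444, 0.046, 0.1822]
orientation: [0.228, 2.584, -0.068]
wrist_force: [0.2, -0.0, 0.2]
finger_gap: 0.0499
finger_force: 0.0
```

Run:
```python
from h import *
p=imaging.snapshot("wrist");cv2.imwrite("pics/w3.png",cv2.cvtColor(p,cv2.COLOR_RGB2BGR))
print(toolmove(B+.015*UP,RG))
C=cal("wrist");y=blob(p,(20,100,50),(35,255,255),(150,50,400,330));print(y[1:])
HP=np.array([PL(a,c,d) for a in(-.022,.022) for c in(-.007,.007) for d in(.013,.053)])
def cen(P):
    m=cv2.moments(cv2.convexHull(P.astype(np.float32))[:,0]);return np.array([m["m10"],m["m01"]])/m["m00"]
def f(q):
    j=np.array([q[0],q[1],YAW]);return cen(proj(C,W(j,HP)))-y[2]
q=least_squares(f,[.614,.0344]).x;print(W([*q,YAW],[-.115,-.02,.098]))
```

```text
(array([-1.5, -0.9, 85.5]), array([ 0.11, -0.02,  0.31]))
(array([ 241,  173,   22,   72, 1440], dtype=int32), array([251.13958333, 208.3625    ]))
[[0.49769514 0.03619871 0.098     ]]
```

Call:
move_arm(
  targets=[
    [-1,0,32,0,0,0],
    [-0.8,0,32,0,0,0.3],
    [0,0,14,0,0,0],
    [0,0,7,0,0,0],
    [0,0,0,0,0,0],
  ],
)

```text
t: 6.22
eef_pos: [0.4911, 0.0348, 0.1125]
orientation: [0.239, 2.583, -0.066]
wrist_force: [0.6, -0.4, -0.3]
finger_gap: 0.0502
finger_force: 0.0
```

Call:
move_arm(
  targets=[
    [0,0,0,0,0,0],
    [0,0,0,0,0,0],
    [0,0,0,0,0,0],
    [0,0,0,0,0,0],
    [0,0,0,0,0,0],
  ],
  gripper=8,
  newtons=50,
)

```text
t: 6.63
eef_pos: [0.4914, 0.0358, 0.1142]
orientation: [0.237, 2.58, -0.065]
wrist_force: [-3.8, 0.6, 6.4]
finger_gap: 0.0132
finger_force: 51.6
```

Run:
```python
from h import *
s=robot.read_state();print(s["t"],s["eef_pos"],np.round(s["joints"],3),s["wrist_force"],s["wrist_torque"],s["finger_gap"],s["finger_force"])
print(toolmove(B+.015*UP,RG))
p=imaging.snapshot("wrist");cv2.imwrite("pics/w4.png",cv2.cvtColor(p,cv2.COLOR_RGB2BGR))
```

```text
6.6333 [0.49143687 0.03583847 0.11424514] [ 0.206 -0.156 -1.024  0.184 -0.199  0.336] [-3.76109681  0.58822101  6.41439089] [0.13845394 0.65494962 0.03738295] 0.013155384960442112 51.603795289993286
(array([3.5, 0.6, 1.9]), array([-0.02,  0.12, -0.16]))
```

View pics/w4.png

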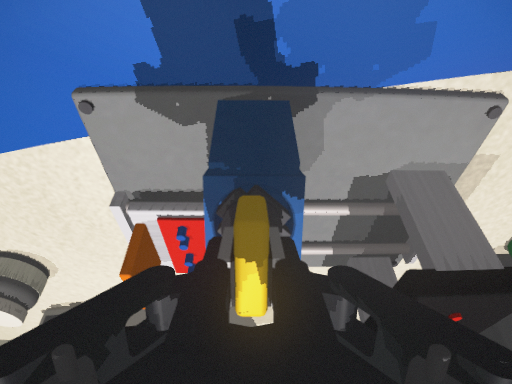

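The handle sits between the pads with a gap of 13 mm. I'll start a light pull.

Call:
move_arm(
  targets=[
    [0,0,-1,0,0,0],
    [0,0,-1,0,0,0],
    [0,0,-1,0,0,0],
    [0,0,0,0,0,0],
  ],
)

```text
t: 7.02
eef_pos: [0.4899, 0.036, 0.1162]
orientation: [0.237, 2.581, -0.066]
wrist_force: [1.5, 0.6, 0.3]
finger_gap: 0.0134
finger_force: 50.1
```

```bash
cat >> h.py <<'E'
def rep():
    s=robot.read_state();R0=Ro.from_rotvec(s["orientation"]).inv()
    print(s["t"].__round__(2),"F_tool",R0.apply(s["wrist_force"]).round(1),"M_tool",R0.apply(s["wrist_torque"]).round(2),"err to d=15",toolmove(B+.015*UP,RG),"gap",round(s["finger_gap"]*1000,1),"q6",round(s["joints"][5],2))
E
python3 -c "from h import *;rep()"
```

```text
7.02 F_tool [-1.3  0.8  0.4] M_tool [-0.17  0.06 -0.  ] err to d=15 (array([3.2, 0.8, 4.4]), array([-0.05,  0.08, -0.16])) gap 13.4 q6 0.34
```

Call:
move_arm(
  targets=[
    [0,0,-1,0,0,0],
    [0,0,-0.5,0,0,0],
    [0,0,0,0,0,0],
  ],
)

```text
t: 7.27
eef_pos: [0.4893, 0.036, 0.117]
orientation: [0.237, 2.581, -0.066]
wrist_force: [13.3, -0.1, -13.1]
finger_gap: 0.0136
finger_force: 49.9
```

```bash
python3 -c "from h import *;rep()"
```

```text
7.27 F_tool [-4.3  2.3 18. ] M_tool [-0.49 -0.6  -0.04] err to d=15 (array([3.1, 0.9, 5.3]), array([-0.06,  0.06, -0.18])) gap 13.6 q6 0.34
```

Call:
move_arm(
  targets=[
    [0,0,0.8,0,0,0],
    [0,0.3,0,0,0,-5.5],
    [0,0.3,0,0,0,-5.5],
    [0,0,0,0,0,0],
  ],
)

```text
t: 7.6
eef_pos: [0.4896, 0.0366, 0.1165]
orientation: [-0.015, 2.597, -0.137]
wrist_force: [4.8, 0.2, -1.5]
finger_gap: 0.0133
finger_force: 52.0
```

```bash
python3 -c "from h import *;rep()"
```

```text
7.6 F_tool [-3.4  0.4  3.7] M_tool [-0.29 -0.18 -0.08] err to d=15 (array([2.9, 0.8, 4.9]), array([-0.06,  0.05, 10.98])) gap 13.3 q6 0.15
```

Call:
move_arm(
  targets=[
    [0,0.17,-0.1,0,0,-3],
    [0,0.17,-0.1,0,0,-3],
    [0,0,0,0,0,0],
  ],
)

```text
t: 7.85
eef_pos: [0.4893, 0.037, 0.1165]
orientation: [-0.147, 2.597, -0.173]
wrist_force: [5.8, -0.0, -3.2]
finger_gap: 0.0133
finger_force: 51.7
```

Call:
move_arm(
  targets=[
    [0,0.17,0,0,0,-3],
    [0,0.17,0,0,0,-3],
    [0,0,0,0,0,0],
  ],
)

```text
t: 8.1
eef_pos: [0.4891, 0.0374, 0.1163]
orientation: [-0.283, 2.591, -0.21]
wrist_force: [4.2, 1.4, -2.5]
finger_gap: 0.0134
finger_force: 51.9
```

```bash
python3 -c "from h import *;rep()"
```

```text
8.1 F_tool [-2.7  1.2  4.1] M_tool [-0.45 -0.2  -0.03] err to d=15 (array([2.4, 0.5, 5. ]), array([-4.000e-02,  1.000e-02,  2.278e+01])) gap 13.4 q6 -0.06
```

Call:
move_arm(
  targets=[
    [0,0.17,0,0,0,-3],
    [0,0.17,0,0,0,-3],
    [0,0,0,0,0,0],
  ],
)

```text
t: 8.35
eef_pos: [0.4888, 0.0378, 0.1161]
orientation: [-0.418, 2.579, -0.247]
wrist_force: [3.8, 2.2, -3.0]
finger_gap: 0.0133
finger_force: 51.9
```

Call:
move_arm(
  targets=[
    [0,0.17,0,0,0,-3],
    [0,0.17,0,0,0,-3],
    [0,0,0,0,0,0],
  ],
)

```text
t: 8.6
eef_pos: [0.4886, 0.0383, 0.1159]
orientation: [-0.554, 2.56, -0.283]
wrist_force: [3.6, 2.7, -2.6]
finger_gap: 0.0135
finger_force: 51.9
```

```bash
python3 -c "from h import *;rep()"
```

```text
8.6 F_tool [-2.9  2.   3.9] M_tool [-0.98 -0.28  0.03] err to d=15 (array([ 2.1, -0.2,  5. ]), array([ 1.000e-02, -3.000e-02,  3.473e+01])) gap 13.5 q6 -0.27
```

Call:
move_arm(
  targets=[
    [0,0,0,0,0,-3],
    [0,0,0,0,0,-3],
    [0,0,0,0,0,0],
  ],
)

```text
t: 8.85
eef_pos: [0.4885, 0.0385, 0.1158]
orientation: [-0.689, 2.536, -0.318]
wrist_force: [2.4, 4.1, -2.8]
finger_gap: 0.0133
finger_force: 52.0
```

Call:
move_arm(
  targets=[
    [0,0.1,0,0,0,-3],
    [0,0,0,0,0,-3],
    [0,0,0,0,0,0],
  ],
)

```text
t: 9.1
eef_pos: [0.4885, 0.0387, 0.1158]
orientation: [-0.824, 2.504, -0.354]
wrist_force: [1.8, 4.6, -1.6]
finger_gap: 0.0135
finger_force: 52.0
```

```bash
python3 -c "from h import *;rep()"
```

```text
9.1 F_tool [-3.5  3.4  1.9] M_tool [-1.34 -0.64  0.05] err to d=15 (array([ 2.2, -0.1,  5. ]), array([ 6.000e-02, -3.000e-02,  4.672e+01])) gap 13.5 q6 -0.47
```

Call:
move_arm(
  targets=[
    [-0.4,0.4,-0.4,0,0,0],
    [0,0,0,0,0,0],
  ],
)

```text
t: 9.27
eef_pos: [0.4884, 0.0388, 0.1162]
orientation: [-0.823, 2.505, -0.355]
wrist_force: [1.8, 4.1, -2.0]
finger_gap: 0.0133
finger_force: 52.0
```

```bash
python3 -c "from h import *;rep()"
```

```text
9.27 F_tool [-3.   3.1  2.3] M_tool [-1.15 -0.46 -0.01] err to d=15 (array([ 2.3, -0.1,  5.4]), array([-2.000e-02, -4.000e-02,  4.668e+01])) gap 13.3 q6 -0.47
```

Call:
move_arm(
  targets=[
    [0,0,-0.5,0,0,0],
    [0,0,-0.5,0,0,0],
    [0,0,0,0,0,0],
  ],
)

```text
t: 9.52
eef_pos: [0.488, 0.0387, 0.1172]
orientation: [-0.825, 2.504, -0.356]
wrist_force: [2.2, 5.0, -3.2]
finger_gap: 0.0132
finger_force: 52.0
```

```bash
python3 -c "from h import *;rep()"
```

```text
9.52 F_tool [-3.5  4.   3.4] M_tool [-1.28 -0.5  -0.  ] err to d=15 (array([2.4, 0.1, 6.5]), array([-4.00e-02, -3.00e-02,  4.68e+01])) gap 13.2 q6 -0.47
```

The key is free at about 0.82 rad. I'll draw it out slowly.

Call:
move_arm(
  targets=[
    [-0.3,0.4,-1,0,0,0],
    [0,0,-2,0,0,0],
    [0,0,-2,0,0,0],
    [0,0,-2,0,0,0],
    [0,0,-2,0,0,0],
  ],
)

```text
t: 9.93
eef_pos: [0.4833, 0.0397, 0.125]
orientation: [-0.826, 2.504, -0.358]
wrist_force: [1.2, 2.8, -2.9]
finger_gap: 0.0134
finger_force: 52.0
```

```bash
python3 -c "from h import *;rep()"
```

```text
9.93 F_tool [-1.5  2.7  2.8] M_tool [-0.97 -0.22 -0.01] err to d=15 (array([ 2.4,  0.1, 15.6]), array([-1.000e-01, -4.000e-02,  4.684e+01])) gap 13.4 q6 -0.47
```

Call:
move_arm(
  targets=[
    [0,0,-4,0,0,0],
    [0,0,-6,0,0,0],
    [0,0,-8,0,0,0],
    [0,0,-8,0,0,0],
    [0,0,-8,0,0,0],
  ],
)

```text
t: 10.35
eef_pos: [0.465, 0.0423, 0.1541]
orientation: [-0.825, 2.505, -0.36]
wrist_force: [0.2, -0.4, -2.3]
finger_gap: 0.0135
finger_force: 52.3
```

Call:
move_arm(
  targets=[
    [0,0,-8,0,0,0],
    [0,0,-8,0,0,0],
    [0,0,-10,0,0,0],
    [0,0,-12,0,0,0],
    [0,0,-12,0,0,0],
  ],
)

```text
t: 10.77
eef_pos: [0.4388, 0.0467, 0.1964]
orientation: [-0.825, 2.506, -0.36]
wrist_force: [0.6, 0.0, -2.4]
finger_gap: 0.0132
finger_force: 52.3
```

Call:
move_arm(
  targets=[
    [0,0,-15,0,0,0],
    [0,0,-15,0,0,0],
    [0,0,0,0,0,0],
  ],
)

```text
t: 11.02
eef_pos: [0.4246, 0.0503, 0.2244]
orientation: [-0.824, 2.502, -0.36]
wrist_force: [1.1, 0.2, -1.9]
finger_gap: 0.0135
finger_force: 52.3
```

Run:
```python
from h import *
rep()
s=robot.read_state();print(s["eef_pos"],np.round(s["joints"],3))
p=imaging.snapshot("wrist");cv2.imwrite("pics/w5.png",cv2.cvtColor(p,cv2.COLOR_RGB2BGR))
for d in imaging.silhouettes("stand","wrist"):print(d["confidence"],d["bbox"])
t=imaging.snapshot("top");cv2.imwrite("pics/top5.png",cv2.cvtColor(t,cv2.COLOR_RGB2BGR))
```

```text
11.02 F_tool [-0.2  0.4  2.1] M_tool [-0.57  0.51  0.03] err to d=15 (array([  3.2,   1.4, 131.5]), array([-0.17,  0.12, 46.83])) gap 13.5 q6 -0.39
[0.42462167 0.05031458 0.2243848 ] [ 0.313 -0.444 -0.914  0.604 -0.253 -0.389]
0.62 [411.1, 217.6, 512.0, 352.1]
```

Run:
```python
from h import *
s=robot.read_state();R0=Ro.from_rotvec(s["orientation"])
z=R0.apply([0,0,1]);t=np.array([0,0,-1.]);a=np.cross(z,t);a=a/np.linalg.norm(a)*np.arccos(z@t)
R1=Ro.from_rotvec(a)*R0;print(np.degrees(R0.inv().apply(a)).round(2),R1.as_matrix().round(3))
# pin origin in tool, from seated data
J=B+[.0004,.0008,0];seat=np.array([0.49143687,0.03583847,0.11424514]);Rs=Ro.from_rotvec([0.237,2.58,-.065]);print("pin in tool",Rs.inv().apply(J-seat)*1000)
print("move to (.32,.33,.225)",R1.inv().apply(np.array([.32,.33,.225])-s["eef_pos"])*1000)
```

```text
[-23.08  21.48   0.  ] [[-0.804 -0.595  0.   ]
 [-0.595  0.804  0.   ]
 [-0.    -0.    -1.   ]]
pin in tool [ 3.33422676  1.4688828  17.02901613]
move to (.32,.33,.225) [-82.27624637 287.06649217  -3.40544344]
```

Call:
move_arm(
  targets=[
    [0,0,0,-4.6,4.3,0],
    [0,0,0,-4.6,4.3,0],
    [0,0,0,-4.6,4.3,0],
    [0,0,0,-4.6,4.3,0],
    [0,0,0,-4.6,4.3,0],
  ],
)

```text
t: 11.58
eef_pos: [0.4256, 0.0501, 0.2218]
orientation: [0.981, -2.981, -0.002]
wrist_force: [0.6, 0.5, -2.5]
finger_gap: 0.0133
finger_force: 52.3
```

Call:
move_arm(
  targets=[
    [-6,18,0,0,0,0],
    [-10,36,0,0,0,0],
    [-10,36,0,0,0,0],
    [-10,36,0,0,0,0],
    [-6,20,0,0,0,0],
  ],
)

```text
t: 12.0
eef_pos: [0.3708, 0.195, 0.2205]
orientation: [0.985, -2.982, 0.001]
wrist_force: [0.5, 0.2, -2.4]
finger_gap: 0.0134
finger_force: 52.3
```

Run:
```python
from h import *
s=robot.read_state();print(s["eef_pos"],np.round(s["joints"],3),s["wrist_force"])
C=cal("wrist");p=imaging.snapshot("wrist");q=cv2.cvtColor(p,cv2.COLOR_RGB2BGR);cv2.imwrite("pics/w6.png",q)
im=cv2.resize(q,None,fx=1.5,fy=1.5)
for u in proj(C,W([.4345,.33,0],[[0,0,.125],[-.037,0,.125],[.0065,0,.125]]))*1.5:cv2.circle(im,tuple(int(v) for v in u),3,(255,0,255),1)
cv2.imwrite("pics/w6b.png",im)
for d in imaging.silhouettes("stand","wrist"):print(d["confidence"],d["bbox"])
```

```text
[0.37084037 0.19501137 0.2204588 ] [ 0.484 -0.021 -0.465  1.129 -0.    -0.154] [ 0.46834593  0.23865351 -2.36073927]
0.78 [250.7, 225.3, 372.3, 327.5]
```

View pics/w6b.png

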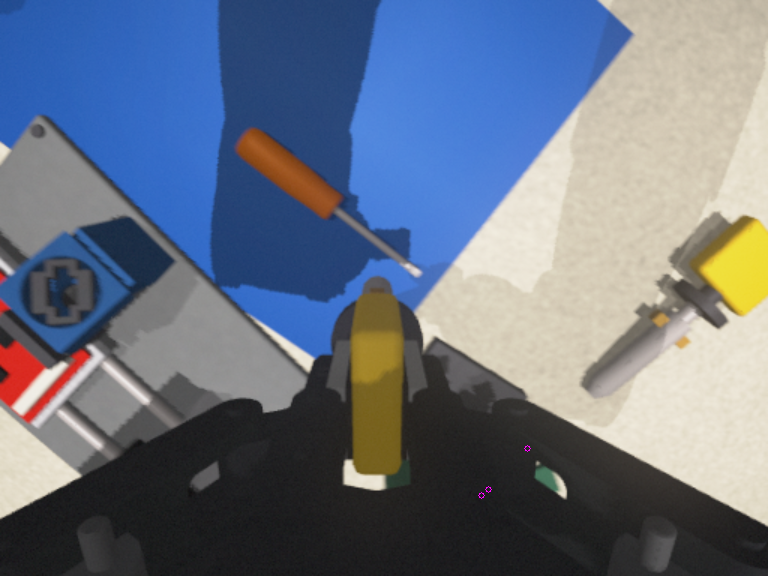

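The pin is held with its tip at about (376,287), and the stand is hidden behind the gripper. I'll roll the tool 143° so the camera looks ahead to the stand.

Call:
move_arm(
  targets=[
    [0,0,0,0,0,-7.1],
    [0,0,0,0,0,-7.1],
    [0,0,0,0,0,-7.1],
    [0,0,0,0,0,-7.1],
    [0,0,0,0,0,-7.1],
  ],
)

```text
t: 12.52
eef_pos: [0.3722, 0.192, 0.2209]
orientation: [1.852, -2.536, 0.003]
wrist_force: [0.1, 0.3, -2.1]
finger_gap: 0.0135
finger_force: 52.4
```

Call:
move_arm(
  targets=[
    [0,0,0,0,0,-7.1],
    [0,0,0,0,0,-7.1],
    [0,0,0,0,0,-7.1],
    [0,0,0,0,0,-7.1],
    [0,0,0,0,0,-7.1],
  ],
)

```text
t: 12.93
eef_pos: [0.3723, 0.1919, 0.2209]
orientation: [2.537, -1.85, 0.002]
wrist_force: [-0.7, 0.4, -3.0]
finger_gap: 0.0137
finger_force: 52.4
```

Call:
move_arm(
  targets=[
    [0,0,0,0,0,-7.1],
    [0,0,0,0,0,-7.1],
    [0,0,0,0,0,-7.1],
    [0,0,0,0,0,-7.1],
    [0,0,0,0,0,-7.1],
  ],
)

```text
t: 13.35
eef_pos: [0.3723, 0.1919, 0.2209]
orientation: [2.98, -0.989, 0.001]
wrist_force: [-0.3, 0.2, -2.2]
finger_gap: 0.0132
finger_force: 52.4
```

Call:
move_arm(
  targets=[
    [0,0,0,0,0,-7.1],
    [0,0,0,0,0,-7.1],
    [0,0,0,0,0,-7.1],
    [0,0,0,0,0,-7.1],
    [0,0,0,0,0,-7.1],
  ],
)

```text
t: 13.77
eef_pos: [0.3723, 0.1919, 0.2209]
orientation: [3.139, -0.033, 0.0]
wrist_force: [-0.2, -1.0, -2.7]
finger_gap: 0.0133
finger_force: 52.4
```

Run:
```python
from h import *
s=robot.read_state();R0=Ro.from_rotvec(s["orientation"]);print(s["t"],s["eef_pos"],np.round(s["joints"],3),R0.as_matrix().round(3))
print("to (.30,.32,.2)",R0.inv().apply(np.array([.30,.325,.20])-s["eef_pos"])*1000)
```

```text
13.7667 [0.3722642  0.19193021 0.22089361] [ 4.780e-01 -2.200e-02 -4.650e-01  1.129e+00 -2.000e-03 -2.643e+00] [[ 1.    -0.021  0.   ]
 [-0.021 -1.    -0.002]
 [ 0.     0.002 -1.   ]]
to (.30,.32,.2) [ -75.06648291 -131.55345042   20.61402636]
```

Call:
move_arm(
  targets=[
    [-15,-26,0,0,0,0],
    [-15,-26,0,0,0,0],
    [-15,-26,0,0,0,0],
    [-15,-26,0,0,0,0],
    [-15,-26,0,0,0,0],
  ],
)

```text
t: 14.18
eef_pos: [0.3003, 0.3251, 0.2209]
orientation: [3.139, -0.043, 0.001]
wrist_force: [0.7, -0.0, -1.0]
finger_gap: 0.0135
finger_force: 52.4
```

Run:
```python
from h import *
s=robot.read_state();R0=Ro.from_rotvec(s["orientation"]);print(s["eef_pos"],np.round(s["joints"],3))
C=cal("wrist");p=imaging.snapshot("wrist");q=cv2.cvtColor(p,cv2.COLOR_RGB2BGR);cv2.imwrite("pics/w7.png",q)
im=cv2.resize(q,None,fx=1.5,fy=1.5)
P=np.r_[W([.4345,.33,0],[[0,0,.125],[-.037,0,.125],[.0065,0,.125]]),R0.apply(np.array([[3.3,0,17],[3.3,0,95],[20.3,0,17],[3.3,17,17],[3.3,-17,17]])/1000)+s["eef_pos"]]
for u in proj(C,P)*1.5:cv2.circle(im,tuple(int(v) for v in u),3,(255,0,255),1)
print(proj(C,P).round(1).tolist())
cv2.imwrite("pics/w7b.png",im)
```

```text
[0.30031628 0.32511144 0.22085324] [ 8.270e-01  2.300e-02 -4.190e-01  1.129e+00 -2.000e-03 -2.287e+00]
[[238.4, 18.5], [240.1, 71.5], [238.1, 9.0], [250.2, 228.3], [250.5, 192.3], [250.2, 199.7], [280.1, 228.3], [220.4, 228.2]]
```

View pics/w7b.png

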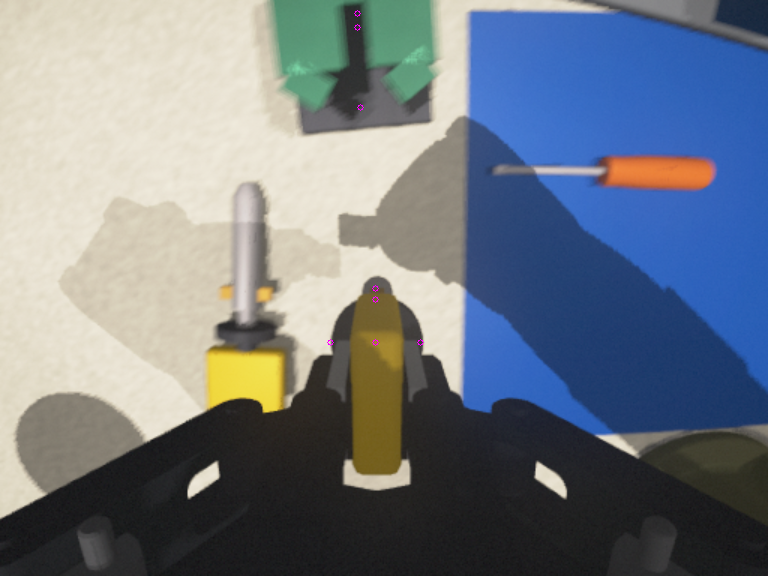

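Call:
move_arm(
  targets=[
    [22,0,0,0,0,0],
    [22,0,0,0,0,0],
    [0,0,0,0,0,0],
  ],
)

```text
t: 14.48
eef_pos: [0.3479, 0.3236, 0.2209]
orientation: [3.14, -0.043, 0.005]
wrist_force: [0.7, 0.2, -2.5]
finger_gap: 0.014
finger_force: 52.4
```

Run:
```python
from h import *
s=robot.read_state();R0=Ro.from_rotvec(s["orientation"]);print(s["eef_pos"],R0.as_matrix().round(4).tolist())
C=cal("wrist");p=imaging.snapshot("wrist");q=cv2.cvtColor(p,cv2.COLOR_RGB2BGR);cv2.imwrite("pics/w8.png",q)
for st in [.4345]:
  print(proj(C,W([.4345,.33,0],[[0,0,.125],[-.037,0,.125],[.0065,0,.125]])).round(1).tolist())
im=q[0:150,140:340];cv2.imwrite("pics/w8b.png",cv2.resize(im,None,fx=4,fy=4,interpolation=cv2.INTER_CUBIC))
```

```text
[0.34793925 0.32358816 0.22093733] [[0.9996, -0.0277, 0.0032], [-0.0277, -0.9996, -0.0017], [0.0033, 0.0016, -1.0]]
[[238.7, 86.5], [240.4, 135.7], [238.4, 77.6]]
```

View pics/w8b.png

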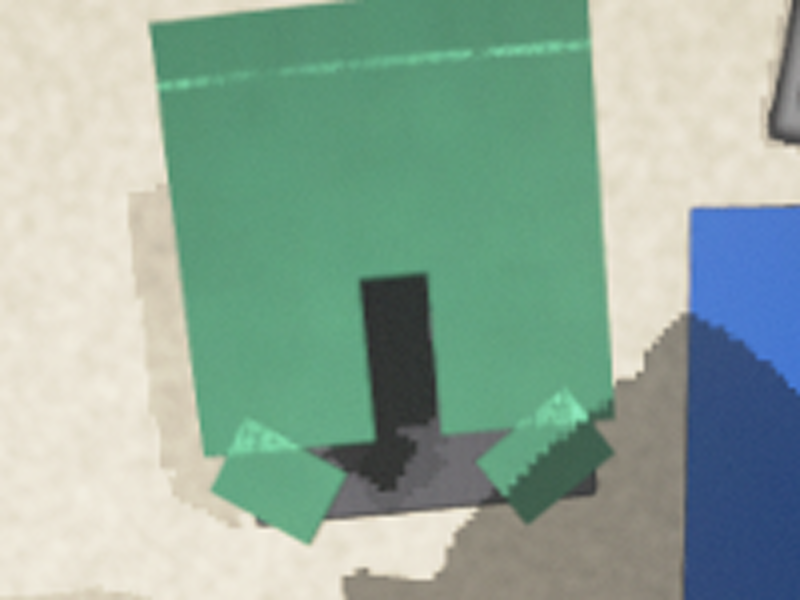

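The slot's closed-end corners are at crop (361,280) and (427,273), and its straight sides end at (375,443) and (440,435).

```bash
cat >> h.py <<'E'
PT=np.array([3.3,0,17.0])/1000 # pin origin in tool
def slot(C,px,off=(140,0),k=4):
    L=np.array([[.0065,.0065,.125],[.0065,-.0065,.125],[-.024,.0065,.125],[-.024,-.0065,.125]])
    return fit([(C,L,np.array(px)/k+off)],[.4345,.33,.05])
def togo(N,lx,z):  # N=(x,y,yaw) notch; place pin origin at local x lx, height z, upright, tool yaw = N yaw
    R=Ro.from_euler("z",N[2])*Ro.from_euler("x",np.pi)
    pos=W(N,[[lx,0,z]])[0]-R.apply(PT);return toolmove(pos,R)
E
python3 - <<'E'
from h import *
C=cal("wrist");print((-C[2].T@C[3]).round(3))
N,r=slot(C,[[361,280],[427,273],[375,443],[440,435]]);print(N,r.round(1).tolist())
for l,z in((-.065,.1275),(0,.1275)):print(togo(N,l,z))
E
```

```text
[0.414 0.321 0.363]
[0.43891637 0.32886343 0.05478446] [[-0.5, -0.5], [0.3, -0.3], [-0.2, 0.2], [0.4, 0.8]]
(array([24.4, -2.8, 76.3]), array([ 0.11, -0.05, -4.76]))
(array([89.1, -8.2, 76.3]), array([ 0.11, -0.05, -4.76]))
```

Call:
move_arm(
  targets=[
    [12,-1.5,0,0,0,-2.4],
    [12,0,20,0,0,-2.4],
    [0,0,28,0,0,0],
    [0,0,28,0,0,0],
    [0,0,0,0,0,0],
  ],
)

```text
t: 14.95
eef_pos: [0.3654, 0.3215, 0.1404]
orientation: [3.133, 0.089, -0.01]
wrist_force: [-1.7, -0.0, -3.4]
finger_gap: 0.0135
finger_force: 52.3
```

Run:
```python
from h import *
s=robot.read_state();print(s["eef_pos"],s["wrist_force"],np.round(s["joints"],2))
N=[.43892,.32886,.0548]
C=cal("wrist");p=imaging.snapshot("wrist");q=cv2.cvtColor(p,cv2.COLOR_RGB2BGR);cv2.imwrite("pics/w9.png",q)
L=np.array([[.0065,.0065,.125],[.0065,-.0065,.125],[-.024,.0065,.125],[-.024,-.0065,.125],[0,0,.125]])
u=proj(C,W(N,L));print(u.round(1).tolist())
print("togo",togo(N,-.065,.1275),togo(N,0,.1275))
im=q[0:225,110:410];im=cv2.resize(im,None,fx=2.6,fy=2.6,interpolation=cv2.INTER_CUBIC)
for a in (u-[110,0])*2.6:cv2.circle(im,tuple(int(v) for v in a),3,(255,0,255),1)
cv2.imwrite("pics/w9b.png",im)
```

```text
[0.36539855 0.32149503 0.14041099] [-1.72469127 -0.04302006 -3.40862055] [ 0.72  0.17 -0.45  0.96 -0.   -2.48]
[[230.3, 85.2], [256.4, 85.2], [231.1, 146.3], [256.0, 146.3], [243.4, 98.6]]
togo (array([ 4.7, -2.5, -1.6]), array([0.3 , 0.28, 0.11])) (array([69.7, -2.3, -1.9]), array([0.3 , 0.28, 0.11]))
```

View pics/w9b.png

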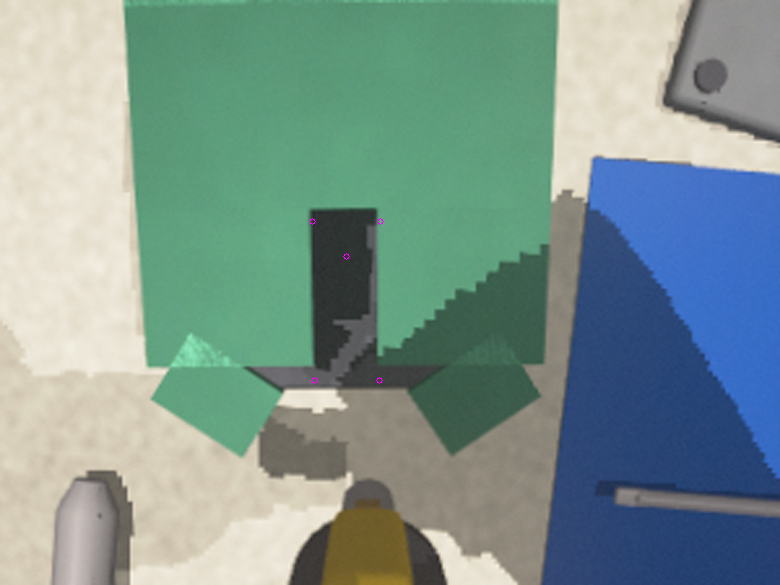

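Close up, the slot's corners are at (310,209), (377,209), (314,367) and (377,363), about 2 mm farther ahead than I estimated. The pin is centred near x = 368.

Run:
```python
from h import *
s=robot.read_state();print(s["eef_pos"],s["t"],s["wrist_force"])
C=cal("wrist")
N,r=slot(C,[[310,209],[377,209],[314,366],[377,365]],(110,0),2.6);print(N.tolist(),r.round(1).tolist())
p=imaging.snapshot("wrist")
print("togo",togo(N,-.05,.1275),togo(N,0,.1275))
R0=Ro.from_rotvec(s["orientation"]);P=R0.apply(np.array([[3.3,0,17],[3.3,0,95],[3.3,17,14],[3.3,-17,14],[20.3,0,14]])/1000)+s["eef_pos"]
print(((proj(C,P)-[110,0])*2.6).round(0).tolist())
```

```text
[0.36617235 0.3223795  0.14297669] 15.0 [-0.30486438 -0.28038711 -2.04285367]
[0.4422600685063078, 0.33054318815833256, 0.06353706210269279] [[0.0, -0.0], [-0.0, -0.3], [-0.2, 0.1], [0.2, 0.3]]
togo (array([21.8, -2.2,  0.5]), array([ 0.16,  0.12, -0.37])) (array([71.8, -2.5,  0.4]), array([ 0.16,  0.12, -0.37]))
[[364.0, 593.0], [365.0, 500.0], [443.0, 598.0], [285.0, 598.0], [364.0, 523.0]]
```

```bash
cat >> h.py <<'E'
def autoslot(p,C,N0):
    h=cv2.cvtColor(p,cv2.COLOR_RGB2HSV);g=cv2.inRange(h,(60,50,20),(95,255,255))>0
    c=proj(C,W(N0,[[0,0,.125],[-.02,0,.125]]));u0,v0=c[0];Lp,Rp=[],[]
    for v in range(int(v0)-3,int(c[1][1])):
        row=g[v];u=int(u0);a=u
        while not row[a] and a>u-40:a-=1
        b=u
        while not row[b] and b<u+40:b+=1
        Lp.append((a+.5,v));Rp.append((b-.5,v))
    top=[]
    for u in range(int(u0)-5,int(u0)+6):
        v=int(v0)
        while not g[v,u] and v>v0-60:v-=1
        top.append((u,v+.5))
    G=lambda q:np.array([ray(C,x,.125)[:2] for x in q])
    l,r,t=G(Lp),G(Rp),G(top);m=(l+r)/2;w=np.median(np.linalg.norm(l-r,axis=1))
    k=np.polyfit(m[:,0],m[:,1],1);yaw=np.arctan(k[0]);xe=np.median(t[:,0])
    x=xe-.0065*np.cos(yaw);return np.array([x,np.polyval(k,x),yaw]),w
E
python3 - <<'E'
from h import *
s=robot.read_state();C=cal("wrist");p=imaging.snapshot("wrist");cv2.imwrite("pics/w10.png",cv2.cvtColor(p,cv2.COLOR_RGB2BGR))
N,w=autoslot(p,C,[.4405,.3295,.06]);print(s["eef_pos"],N.tolist(),w)
print("togo",togo(N,-.05,.1275),togo(N,0,.1275))
E
```

```text
[0.36741922 0.32373877 0.145095  ] [0.44118030593684243, 0.32983393991778376, 0.06560728953830115] 0.012136707405953568
togo (array([19.6, -0.4,  2. ]), array([ 0.05, -0.02, -0.48])) (array([69.6, -0.8,  2. ]), array([ 0.05, -0.02, -0.48]))
```

Call:
move_arm(
  targets=[
    [0,0,0,0,0,0],
    [0,0,0,0,0,0],
    [0,0,0,0,0,0],
  ],
)

```text
t: 15.35
eef_pos: [0.3691, 0.3259, 0.1474]
orientation: [-3.139, -0.091, -0.004]
wrist_force: [-0.1, 0.5, -2.7]
finger_gap: 0.0135
finger_force: 52.4
```

Run:
```python
from h import *
s=robot.read_state();C=cal("wrist");p=imaging.snapshot("wrist")
N,w=autoslot(p,C,[.4405,.3295,.06]);print(s["eef_pos"],s["wrist_force"],N.tolist(),w)
print("togo",togo(N,-.05,.1275),togo(N,0,.1275))
```

```text
[0.36909837 0.32587739 0.14738226] [-0.08216885  0.4807816  -2.69672499] [0.44088566577241617, 0.32951812614903675, 0.05120236419596986] 0.01227260160702744
togo (array([18.8,  0. ,  2.6]), array([-0.05, -0.13,  0.38])) (array([68.8,  0.4,  2.8]), array([-0.05, -0.13,  0.38]))
```

Call:
move_arm(
  targets=[
    [7,-0.2,1,0,0,0],
    [7,-0.2,1,0,0,0],
    [5,0,0.7,0,0,0],
    [0,0,0,0,0,0],
    [0,0,0,0,0,0],
  ],
)

```text
t: 15.82
eef_pos: [0.3876, 0.3266, 0.143]
orientation: [3.14, 0.09, 0.0]
wrist_force: [-0.0, -0.6, -1.4]
finger_gap: 0.0136
finger_force: 52.4
```

Run:
```python
from h import *
s=robot.read_state();C=cal("wrist");p=imaging.snapshot("wrist")
N,w=autoslot(p,C,[.441,.3297,.057]);print(s["eef_pos"],s["wrist_force"],N.tolist(),w)
print("togo",togo(N,-.03,.1275),togo(N,0,.1275))
cv2.imwrite("pics/w11.png",cv2.cvtColor(p,cv2.COLOR_RGB2BGR))
# collar lateral centre: dark collar edges vs predicted
R0=Ro.from_rotvec(s["orientation"]);P=R0.apply(np.array([[3.3,0,17],[3.3,0,95],[3.3,17,14],[3.3,-17,14],[20.3,0,11]])/1000)+s["eef_pos"];u=proj(C,P);print(u.round(1).tolist())
v=int(u[2][1]);g=cv2.cvtColor(p,cv2.COLOR_RGB2GRAY).astype(int)
for r in(v-14,v-8):print(r,g[r,205:300:3].tolist())
```

```text
[0.38764848 0.32657257 0.1429807 ] [-0.02770917 -0.61723595 -1.38830846] [0.4414762192469977, 0.32961414081519375, 0.056464100606684726] 0.012319022916081243
togo (array([20.9, -0. , -1.5]), array([0.04, 0.  , 0.05])) (array([50.9, -0. , -1.5]), array([0.04, 0.  , 0.05]))
[[250.0, 228.2], [250.4, 192.2], [280.4, 230.2], [219.6, 230.2], [250.0, 202.8]]
216 [226, 229, 229, 223, 227, 228, 120, 56, 58, 54, 81, 90, 89, 93, 92, 91, 89, 91, 93, 90, 94, 70, 54, 55, 55, 216, 228, 231, 225, 178, 230, 226]
222 [229, 225, 228, 232, 233, 226, 55, 55, 56, 56, 93, 97, 96, 100, 112, 113, 113, 113, 115, 116, 109, 82, 53, 56, 56, 55, 225, 230, 229, 230, 225, 225]
```

Call:
move_arm(
  targets=[
    [5,-0.4,0,0,0,0],
    [5,-0.4,0,0,0,0],
    [5,0,0,0,0,0],
    [5,0,0,0,0,0],
    [0,0,0,0,0,0],
  ],
)

```text
t: 16.28
eef_pos: [0.4085, 0.3289, 0.1433]
orientation: [3.14, 0.09, 0.002]
wrist_force: [0.7, 0.2, -1.8]
finger_gap: 0.0131
finger_force: 52.4
```

Call:
move_arm(
  targets=[
    [0,0,0,0,0,0],
    [0,0,0,0,0,0],
  ],
)

```text
t: 16.45
eef_pos: [0.4071, 0.3285, 0.1431]
orientation: [3.14, 0.09, 0.0]
wrist_force: [0.2, 1.5, -2.5]
finger_gap: 0.0135
finger_force: 52.4
```

Run:
```python
from h import *
s=robot.read_state();C=cal("wrist");p=imaging.snapshot("wrist")
N,w=autoslot(p,C,[.4412,.3296,.057]);print(s["eef_pos"],s["wrist_force"],N.tolist(),w)
print("togo",togo(N,-.03,.1275),togo(N,0,.1275))
cv2.imwrite("pics/w12.png",cv2.cvtColor(p,cv2.COLOR_RGB2BGR))
g=cv2.cvtColor(p,cv2.COLOR_RGB2GRAY).astype(int)
for r in(216,222):print(r,g[r,205:300:3].tolist())
p=imaging.snapshot("scene");cv2.imwrite("pics/scene12.png",cv2.cvtColor(p,cv2.COLOR_RGB2BGR))
```

```text
[0.40710305 0.32849878 0.14314162] [ 0.19801264  1.48437104 -2.49893957] [0.441403167040705, 0.32968202896164905, 0.042222195932768075] 0.012707830861612146
togo (array([ 1.1,  0.3, -1.4]), array([ 0.04, -0.01,  0.88])) (array([31.1,  0.7, -1.4]), array([ 0.04, -0.01,  0.88]))
216 [59, 59, 61, 63, 59, 55, 65, 51, 49, 45, 80, 87, 86, 86, 88, 88, 87, 89, 88, 87, 92, 64, 59, 47, 45, 125, 57, 61, 59, 60, 59, 61]
222 [60, 63, 62, 60, 59, 63, 48, 53, 47, 48, 90, 93, 93, 94, 111, 110, 113, 112, 111, 112, 106, 79, 48, 47, 47, 50, 56, 58, 60, 60, 60, 59]
```

Call:
move_arm(
  targets=[
    [0,0,-1.4,0,0,0],
    [3,-0.1,0,0,0,0],
    [3,-0.1,0,0,0,0],
    [3,0,0,0,0,0],
    [0,0,0,0,0,0],
  ],
)

```text
t: 16.97
eef_pos: [0.417, 0.3296, 0.1448]
orientation: [3.14, 0.09, 0.002]
wrist_force: [0.1, -0.2, -2.0]
finger_gap: 0.0133
finger_force: 52.4
```

Run:
```python
from h import *
s=robot.read_state();print(s["eef_pos"],s["wrist_force"],s["wrist_torque"])
print("togo",togo([.4414,.3297,.055],0,.1275))
```

```text
[0.41698076 0.32955199 0.14475186] [ 0.0707228  -0.22601868 -1.98765666] [ 0.02185324  0.00840454 -0.01142637]
togo (array([21.1,  1.2,  0.3]), array([ 0.01, -0.08,  0.14]))
```

Call:
move_arm(
  targets=[
    [3,0.1,0,0,0,0],
    [3,0.1,0,0,0,0],
    [3,0.1,0,0,0,0],
    [3,0,0,0,0,0],
    [0,0,0,0,0,0],
  ],
)

```text
t: 17.38
eef_pos: [0.4289, 0.3298, 0.1447]
orientation: [3.14, 0.09, 0.002]
wrist_force: [0.5, -0.3, -2.0]
finger_gap: 0.0135
finger_force: 52.4
```

Run:
```python
from h import *
s=robot.read_state();print(s["eef_pos"],s["wrist_force"],s["wrist_torque"])
print("togo",togo([.4414,.3297,.055],0,.1275))
```

```text
[0.42890453 0.32984557 0.14466738] [ 0.46485285 -0.30676272 -2.00862046] [ 0.04562825  0.00787509 -0.04352679]
togo (array([9.2, 0.9, 0.2]), array([ 0.02, -0.06,  0.13]))
```

Call:
move_arm(
  targets=[
    [3,0,0,0,0,0],
    [3,0,0,0,0,0],
    [1.5,0,0,0,0,0],
    [0,0,0,0,0,0],
  ],
)

```text
t: 17.72
eef_pos: [0.4361, 0.3302, 0.1447]
orientation: [3.14, 0.09, 0.001]
wrist_force: [0.5, -0.2, -2.4]
finger_gap: 0.0131
finger_force: 52.4
```

Call:
move_arm(
  targets=[
    [0.7,0,0,0,0,0],
    [0.7,0,0,0,0,0],
    [0,0,0,0,0,0],
  ],
)

```text
t: 17.97
eef_pos: [0.4371, 0.3303, 0.1447]
orientation: [3.14, 0.091, 0.001]
wrist_force: [-1.1, -0.1, -2.3]
finger_gap: 0.0136
finger_force: 52.4
```

Run:
```python
from h import *
s=robot.read_state();print(s["eef_pos"],s["wrist_force"],s["wrist_torque"])
print("togo",togo([.4414,.3297,.055],0,.1275))
```

```text
[0.43711207 0.33025499 0.14466146] [-1.10983698 -0.12055507 -2.284747  ] [ 0.02833468 -0.03510855 -0.02688467]
togo (array([0.9, 0.8, 0.2]), array([ 0.03, -0.04,  0.15]))
```

Call:
move_arm(
  targets=[
    [0.7,0,0,0,0,0],
    [0.5,0,0,0,0,0],
    [0,0,0,0,0,0],
  ],
)

```text
t: 18.22
eef_pos: [0.4381, 0.3303, 0.1446]
orientation: [3.14, 0.091, 0.0]
wrist_force: [-0.5, 0.1, -1.9]
finger_gap: 0.0131
finger_force: 52.4
```

Run:
```python
from h import *
s=robot.read_state();print(s["eef_pos"],s["wrist_force"],s["wrist_torque"])
```

```text
[0.4380647  0.3302972  0.14463621] [-0.45303474  0.08690236 -1.90522177] [-0.02536128  0.1757315  -0.01024656]
```

Call:
move_arm(
  targets=[
    [0.6,0,0,0,0,0],
    [0.6,0,0,0,0,0],
    [0,0,0,0,0,0],
  ],
)

```text
t: 18.47
eef_pos: [0.4384, 0.3303, 0.1445]
orientation: [3.14, 0.091, -0.002]
wrist_force: [-4.7, 0.1, 0.1]
finger_gap: 0.0133
finger_force: 52.7
```

Run:
```python
from h import *
s=robot.read_state();print(s["eef_pos"],s["wrist_force"],s["wrist_torque"])
```

```text
[0.43839391 0.330288   0.1444744 ] [-4.68613448  0.06158487  0.07506249] [-0.04441151  1.25803588 -0.06295254]
```

The end of the notch is felt at 4.7 N. I'll back off a little and lower until the collar rests on the plate.

Call:
move_arm(
  targets=[
    [-1.4,0,0,0,0,0],
    [0,0,0.6,0,0,0],
    [0,0,0.6,0,0,0],
    [0,0,0,0,0,0],
  ],
)

```text
t: 18.8
eef_pos: [0.4381, 0.3303, 0.1433]
orientation: [3.14, 0.091, 0.001]
wrist_force: [-2.1, 0.1, -2.0]
finger_gap: 0.0135
finger_force: 52.5
```

Call:
move_arm(
  targets=[
    [0,0,0.4,0,0,0],
    [0,0,0.3,0,0,0],
    [0,0,0,0,0,0],
  ],
)

```text
t: 19.05
eef_pos: [0.4381, 0.3303, 0.1427]
orientation: [3.14, 0.09, 0.001]
wrist_force: [-2.2, 0.7, -1.9]
finger_gap: 0.0133
finger_force: 52.5
```

Run:
```python
from h import *
s=robot.read_state();print(s["eef_pos"],s["wrist_force"],s["wrist_torque"])
```

```text
[0.4380988  0.33028992 0.14269671] [-2.24216299  0.66673693 -1.93388611] [-0.01235643  0.48136226  0.01073716]
```

Call:
move_arm(
  targets=[
    [-0.7,0,0,0,0,0],
    [0,0,0.5,0,0,0],
    [0,0,0,0,0,0],
  ],
)

```text
t: 19.3
eef_pos: [0.4378, 0.3303, 0.1423]
orientation: [3.14, 0.09, 0.002]
wrist_force: [-0.3, 0.1, -2.4]
finger_gap: 0.0134
finger_force: 52.5
```

Call:
move_arm(
  targets=[
    [0,0,0.4,0,0,0],
    [0,0,0,0,0,0],
    [0,0,0,0,0,0],
  ],
)

```text
t: 19.55
eef_pos: [0.4375, 0.3303, 0.1419]
orientation: [3.14, 0.091, 0.001]
wrist_force: [0.7, 0.4, -2.1]
finger_gap: 0.013
finger_force: 52.5
```

Run:
```python
from h import *
s=robot.read_state();print(s["eef_pos"],s["wrist_force"],s["wrist_torque"])
```

```text
[0.43750221 0.33029937 0.14188185] [ 0.71034565  0.41385506 -2.14601497] [-0.00462026 -0.00600022 -0.02141782]
```

Call:
move_arm(
  targets=[
    [0,0,0.4,0,0,0],
    [0,0,0,0,0,0],
    [0,0,0,0,0,0],
  ],
)

```text
t: 19.8
eef_pos: [0.4374, 0.3303, 0.1415]
orientation: [3.14, 0.091, 0.001]
wrist_force: [0.7, 0.1, -2.4]
finger_gap: 0.0131
finger_force: 52.6
```

Call:
move_arm(
  targets=[
    [0,0,0.4,0,0,0],
    [0,0,0,0,0,0],
    [0,0,0,0,0,0],
  ],
)

```text
t: 20.05
eef_pos: [0.4375, 0.3303, 0.1414]
orientation: [3.14, 0.09, 0.002]
wrist_force: [-2.1, -1.1, 2.9]
finger_gap: 0.0135
finger_force: 53.1
```

Call:
move_arm(
  targets=[
    [0,0,0,0,0,0],
    [0,0,0,0,0,0],
    [0,0,0,0,0,0],
    [0,0,0,0,0,0],
  ],
  gripper=40,
)

```text
t: 20.38
eef_pos: [0.4374, 0.3303, 0.141]
orientation: [3.14, 0.091, 0.001]
wrist_force: [0.7, -0.4, -0.3]
finger_gap: 0.0401
finger_force: 0.0
```

Call:
move_arm(
  targets=[
    [0,0,-8,0,0,0],
    [0,0,-16,0,0,0],
    [0,0,-25,0,0,0],
    [0,0,-30,0,0,0],
    [0,0,-30,0,0,0],
  ],
)

```text
t: 20.8
eef_pos: [0.4368, 0.33, 0.2515]
orientation: [3.139, 0.091, -0.0]
wrist_force: [0.8, 0.7, -0.3]
finger_gap: 0.0397
finger_force: 0.0
```

Run:
```python
from h import *
s=robot.read_state();print(s["t"],s["eef_pos"],s["wrist_force"],s["finger_gap"],np.round(s["joints"],2))
out=[]
C=cal("wrist")
p=imaging.snapshot("wrist");cv2.imwrite("pics/w13.png",cv2.cvtColor(p,cv2.COLOR_RGB2BGR));a=p[100:300,150:370]
q=imaging.snapshot("scene");b=q[110:190,270:358]
t=imaging.snapshot("top");c=t[130:230,120:310]
cv2.imwrite("pics/top13.png",cv2.cvtColor(t,cv2.COLOR_RGB2BGR))
f=lambda i,h:cv2.resize(i,(int(i.shape[1]*h/i.shape[0]),h),interpolation=cv2.INTER_CUBIC)
cv2.imwrite("pics/m13.png",cv2.cvtColor(np.vstack([np.hstack([f(a,290),f(b,290)]) , np.pad(f(c,300),((0,0),(0,max(0,0)),(0,0)))[:, :f(a,290).shape[1]+f(b,290).shape[1]] if f(c,300).shape[1]>=f(a,290).shape[1]+f(b,290).shape[1] else np.pad(f(c,300),((0,0),(0,f(a,290).shape[1]+f(b,290).shape[1]-f(c,300).shape[1]),(0,0)))]),cv2.COLOR_RGB2BGR))
# expected handle top (z=.178) centre in views
N=[.4414,.3297,.055]
for n in("scene","top"):
    K=cal(n);print(n,proj(K,W(N,[[0,0,.158]])).round(1),)
print(blob(q,(20,120,60),(35,255,255),(285,100,345,170))[1:],blob(t,(20,120,60),(35,255,255),(130,180,180,230))[1:])
```

```text
20.8 [0.43684913 0.33000508 0.25145512] [ 0.76662032  0.68716702 -0.30337029] 0.0396931810508157 [ 0.65  0.21 -0.14  1.22 -0.   -2.55]
scene [[307.2 125.1]]
top [[147.  208.9]]
(array([302, 119,  13,  14, 136], dtype=int32), array([307.83088235, 125.46323529])) (array([143, 204,   8,  15,  53], dtype=int32), array([147.41509434, 213.18867925]))
```

View pics/m13.png

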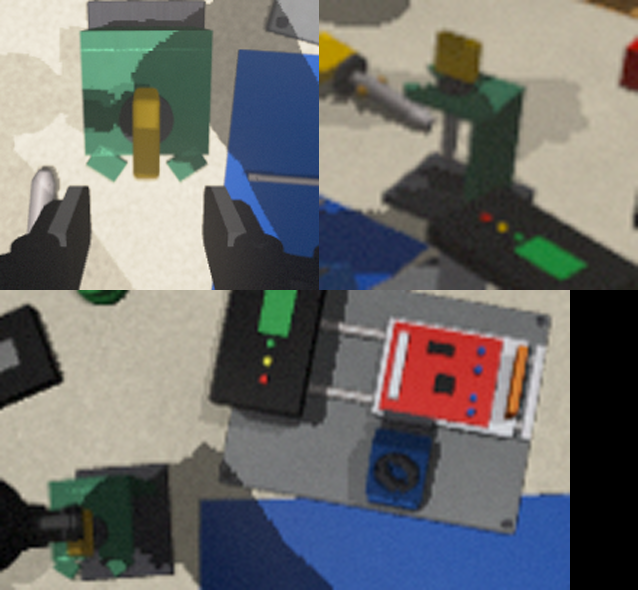

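The pin hangs upright in the notch. Its handle is at scene (308,125), and I expected (307,125). Next comes the tab.

```bash
cat >> h.py <<'E'
JG=np.array([.6143,.0352,-.18]);RT=Ro.from_euler("z",-.18-np.pi/2)*Ro.from_euler("x",np.pi)
E
python3 - <<'E'
from h import *
T,S=cal("top"),cal("scene")
t=imaging.snapshot("top");s=imaging.snapshot("scene")
o=blob(t,(5,120,60),(18,255,255),(270,135,310,180))[2];os_=blob(s,(5,120,60),(18,255,255),(245,205,285,255))[2]
TB=np.array([[a,c,d] for a in(-.035,.035) for c in(0,.01) for d in(.038,.09)])
def cen(P):
    m=cv2.moments(cv2.convexHull(P.astype(np.float32))[:,0]);return np.array([m["m10"],m["m01"]])/m["m00"]
f=lambda q:np.r_[cen(proj(T,W(JG,TB+[q[0],q[1],0])))-o,cen(proj(S,W(JG,TB+[q[0],q[1],0])))-os_]
r=least_squares(f,[-.008,-.127]);print("tab in jig",r.x,r.fun.round(1),"world",W(JG,[[*r.x,.09]]))
for y,z in((-.045,.25),(-.045,.06)):
    P=W(JG,[[r.x[0],r.x[1]+y,z]])[0];st=robot.read_state()
    print(P,"move in present tool axes",toolmove(P,RT),"in final axes",RT.inv().apply(P-st["eef_pos"])*1000)
E
```

```text
tab in jig [-0.00799996 -0.12700001] [-0.5  0.8 -1.9 -1.3] world [[ 0.58369253 -0.08831593  0.09      ]]
[ 0.5756362 -0.1325889  0.25     ] move in present tool axes (array([1.115e+02, 4.701e+02, 3.000e-01]), array([-3.0000e-02, -5.0000e-02,  1.0362e+02])) in final axes [ 4.30599180e+02 -2.19023043e+02  8.33251948e-02]
[ 0.5756362 -0.1325889  0.06     ] move in present tool axes (array([111.3, 470. , 190.3]), array([-3.0000e-02, -5.0000e-02,  1.0362e+02])) in final axes [ 430.59918006 -219.02304286  190.08332519]
```

Call:
move_arm(
  targets=[
    [0,0,0,0,0,6.9],
    [0,0,0,0,0,6.9],
    [0,0,0,0,0,6.9],
    [0,0,0,0,0,6.9],
    [0,0,0,0,0,6.9],
  ],
  gripper=0,
)

```text
t: 21.47
eef_pos: [0.4364, 0.3297, 0.2483]
orientation: [3.021, -0.853, -0.002]
wrist_force: [0.1, -0.2, -0.3]
finger_gap: 0.0001
finger_force: 0.0
```

Call:
move_arm(
  targets=[
    [0,0,0,0,0,6.9],
    [0,0,0,0,0,6.9],
    [0,0,0,0,0,6.9],
    [0,0,0,0,0,6.9],
    [0,0,0,0,0,6.9],
  ],
)

```text
t: 21.88
eef_pos: [0.4364, 0.3296, 0.2483]
orientation: [2.632, -1.71, -0.0]
wrist_force: [0.5, -1.0, -0.6]
finger_gap: -0.0001
finger_force: 0.0
```

Call:
move_arm(
  targets=[
    [0,0,0,0,0,6.9],
    [0,0,0,0,0,6.9],
    [0,0,0,0,0,6.9],
    [0,0,0,0,0,6.9],
    [0,0,0,0,0,6.9],
  ],
)

```text
t: 22.3
eef_pos: [0.4364, 0.3296, 0.2483]
orientation: [2.006, -2.414, 0.001]
wrist_force: [0.8, 0.6, -0.4]
finger_gap: 0.0002
finger_force: 0.0
```

Call:
move_arm(
  targets=[
    [36,-18,0,0,0,0],
    [36,-18,0,0,0,0],
    [36,-18,0,0,0,0],
    [36,-18,0,0,0,0],
    [36,-18,0,0,0,0],
  ],
)

```text
t: 22.72
eef_pos: [0.4931, 0.1353, 0.2486]
orientation: [2.015, -2.408, -0.001]
wrist_force: [0.5, 0.7, 0.5]
finger_gap: 0.0003
finger_force: 0.0
```

Call:
move_arm(
  targets=[
    [36,-18,0,0,0,0],
    [36,-18,0,0,0,0],
    [36,-18,0,0,0,0],
    [36,-18,0,0,0,0],
    [36,-18,0,0,0,0],
  ],
)

```text
t: 23.13
eef_pos: [0.5499, -0.0578, 0.2487]
orientation: [2.014, -2.409, -0.002]
wrist_force: [0.9, 0.1, -0.6]
finger_gap: 0.0001
finger_force: 0.0
```

Call:
move_arm(
  targets=[
    [36,-18,0,0,0,0],
    [34,-20,0,0,0,0],
    [0,0,0,0,0,0],
  ],
)

```text
t: 23.38
eef_pos: [0.5763, -0.1375, 0.2481]
orientation: [2.006, -2.414, 0.002]
wrist_force: [-0.7, 0.2, 0.6]
finger_gap: -0.0002
finger_force: 0.0
```

Run:
```python
from h import *
s=robot.read_state();print(s["t"],s["eef_pos"],s["wrist_force"],s["finger_gap"],np.round(s["joints"],2))
print(toolmove([.5756,-.1326,.06],RT))
C=cal("wrist");p=imaging.snapshot("wrist");cv2.imwrite("pics/w14.png",cv2.cvtColor(p,cv2.COLOR_RGB2BGR))
try:
    for y0 in (200,):
        m=cv2.inRange(cv2.cvtColor(p,cv2.COLOR_RGB2HSV),(5,120,60),(18,255,255));n,l,st,ce=cv2.connectedComponentsWithStats(m)
        for i in range(1,n):
            if st[i,4]>60:print(st[i],ce[i].round(1))
except Exception as e:print(e)
L=np.array([[-.043,-.127,.09],[.027,-.127,.09],[.027,-.117,.09],[-.043,-.117,.09],[-.008,-.127,.038]]);print(proj(C,W(JG,L)).round(1).tolist())
```

```text
23.3833 [ 0.57634866 -0.13754378  0.24806898] [-0.69383232  0.17373884  0.64001109] -0.00023423677460423739 [-0.23  0.29 -0.04  1.24 -0.   -1.62]
(array([ -5.3,   1.5, 188.1]), array([ 0.04, -0.17, -0.23]))
[ 215  209   66   23 1272] [247.4 219.6]
[413 270  19  42 615] [422.3 290.9]
[[286.4, 223.6], [221.0, 223.9], [221.3, 232.5], [286.1, 232.3], [253.3, 208.5]]
```

Call:
move_arm(
  targets=[
    [0,-3,40,0,0,0],
    [0,0,40,0,0,0],
    [0,0,40,0,0,0],
    [0,0,40,0,0,0],
    [0,0,27,0,0,0],
  ],
)

```text
t: 23.85
eef_pos: [0.5752, -0.1302, 0.0586]
orientation: [2.015, -2.407, -0.007]
wrist_force: [-0.5, 0.1, 0.5]
finger_gap: -0.0002
finger_force: 0.0
```

Call:
move_arm(
  targets=[
    [-8,0,0,0,0,0],
    [-8,0,0,0,0,0],
    [-5,0,0,0,0,0],
    [0,0,0,0,0,0],
  ],
)

```text
t: 24.18
eef_pos: [0.5846, -0.1099, 0.0658]
orientation: [-2.016, 2.406, -0.005]
wrist_force: [0.3, -0.4, 0.8]
finger_gap: 0.0
finger_force: 0.0
```

```bash
cat >> h.py <<'E'
def tr():
    s=robot.read_state();d=np.array(s["eef_pos"])-W(JG,[[-.008,-.127,0]])[0];y=np.array([-np.sin(-.18),np.cos(-.18),0]);print(round(s["t"],2),"tcp y from tab face mm",round(1000*d@y,1),"z",s["eef_pos"][2].round(4),"F push",round(-np.array(s["wrist_force"])@y,1),np.round(s["wrist_force"],1))
E
python3 -c "from h import *;tr()"
```

```text
24.18 tcp y from tab face mm -21.1 z 0.0658 F push 0.3 [ 0.3 -0.4  0.8]
```

Call:
move_arm(
  targets=[
    [-2,0,0,0,0,0],
    [-2,0,0,0,0,0],
    [-2,0,0,0,0,0],
    [-2,0,0,0,0,0],
    [-2,0,0,0,0,0],
  ],
)

```text
t: 24.6
eef_pos: [0.5845, -0.1016, 0.0637]
orientation: [-2.015, 2.41, -0.002]
wrist_force: [-0.1, -0.0, -0.2]
finger_gap: -0.0001
finger_force: 0.0
```

Call:
move_arm(
  targets=[
    [-2,0,0,0,0,0],
    [-2,0,0,0,0,0],
    [-2,0,0,0,0,0],
    [-2,0,0,0,0,0],
    [-2,0,0,0,0,0],
  ],
)

```text
t: 25.02
eef_pos: [0.5863, -0.0919, 0.0635]
orientation: [-2.015, 2.41, -0.002]
wrist_force: [0.3, -3.5, 1.0]
finger_gap: -0.0004
finger_force: 1.6
```

```bash
python3 -c "from h import *;tr()"
```

```text
25.02 tcp y from tab face mm -3.1 z 0.0635 F push 3.3 [ 0.3 -3.5  1. ]
```

Call:
move_arm(
  targets=[
    [-3,0,0,0,0,0],
    [-3,0,0,0,0,0],
    [-3,0,0,0,0,0],
    [-3,0,0,0,0,0],
    [-3,0,0,0,0,0],
  ],
)

```text
t: 25.43
eef_pos: [0.5891, -0.0767, 0.0634]
orientation: [-2.015, 2.41, -0.002]
wrist_force: [1.6, -3.2, 2.6]
finger_gap: 0.0004
finger_force: 1.6
```

Call:
move_arm(
  targets=[
    [-3,0,0,0,0,0],
    [-3,0,0,0,0,0],
    [-3,0,0,0,0,0],
    [-3,0,0,0,0,0],
    [-3,0,0,0,0,0],
  ],
)

```text
t: 25.85
eef_pos: [0.5915, -0.0619, 0.0633]
orientation: [-2.015, 2.41, -0.001]
wrist_force: [0.8, -3.5, 1.2]
finger_gap: 0.0001
finger_force: 1.6
```

Call:
move_arm(
  targets=[
    [-2,0,0,0,0,0],
    [-2,0,0,0,0,0],
    [-2,0,0,0,0,0],
    [-2,0,0,0,0,0],
    [-2,0,0,0,0,0],
  ],
)

```text
t: 26.27
eef_pos: [0.5932, -0.0523, 0.0633]
orientation: [-2.015, 2.41, -0.001]
wrist_force: [1.3, -3.6, 1.1]
finger_gap: -0.0003
finger_force: 1.6
```

```bash
python3 -c "from h import *;tr()"
```

```text
26.27 tcp y from tab face mm 37.2 z 0.0633 F push 3.3 [ 1.3 -3.6  1.1]
```

Call:
move_arm(
  targets=[
    [-2,0,0,0,0,0],
    [-2,0,0,0,0,0],
    [-1,0,0,0,0,0],
    [-1,0,0,0,0,0],
    [-1,0,0,0,0,0],
  ],
)

```text
t: 26.68
eef_pos: [0.5944, -0.0454, 0.0633]
orientation: [-2.015, 2.41, -0.001]
wrist_force: [2.0, -2.8, 0.5]
finger_gap: 0.0003
finger_force: 1.5
```

Call:
move_arm(
  targets=[
    [-0.7,0,0,0,0,0],
    [-0.7,0,0,0,0,0],
    [-0.7,0,0,0,0,0],
    [0,0,0,0,0,0],
  ],
)

```text
t: 27.02
eef_pos: [0.5947, -0.0432, 0.0633]
orientation: [-2.015, 2.41, -0.001]
wrist_force: [0.4, -2.3, 0.5]
finger_gap: 0.0002
finger_force: 1.3
```

```bash
python3 -c "from h import *;tr()"
```

```text
27.02 tcp y from tab face mm 46.3 z 0.0633 F push 2.2 [ 0.4 -2.3  0.5]
```

Call:
move_arm(
  targets=[
    [-0.7,0,0,0,0,0],
    [-0.7,0,0,0,0,0],
    [-0.7,0,0,0,0,0],
  ],
)

```text
t: 27.27
eef_pos: [0.595, -0.0417, 0.0633]
orientation: [2.015, -2.41, 0.002]
wrist_force: [0.2, -7.2, 1.9]
finger_gap: -0.0002
finger_force: 2.9
```

Call:
move_arm(
  targets=[
    [-0.6,0,0,0,0,0],
    [-0.6,0,0,0,0,0],
    [0,0,0,0,0,0],
  ],
)

```text
t: 27.52
eef_pos: [0.595, -0.0417, 0.0633]
orientation: [2.013, -2.409, 0.004]
wrist_force: [0.5, -7.6, 1.0]
finger_gap: -0.0003
finger_force: 4.1
```

Call:
move_arm(
  targets=[
    [-0.5,0,0,0,0,0],
    [-0.5,0,0,0,0,0],
    [0,0,0,0,0,0],
  ],
)

```text
t: 27.77
eef_pos: [0.5949, -0.0417, 0.0633]
orientation: [2.011, -2.409, 0.006]
wrist_force: [0.0, -11.1, 1.5]
finger_gap: 0.0001
finger_force: 5.5
```

```bash
python3 -c "from h import *;tr()"
```

```text
27.77 tcp y from tab face mm 47.9 z 0.0633 F push 10.9 [  0.  -11.1   1.5]
```

Call:
move_arm(
  targets=[
    [-0.4,0,0,0,0,0],
    [0,0,0,0,0,0],
    [0,0,0,0,0,0],
    [0,0,0,0,0,0],
    [0,0,0,0,0,0],
  ],
)

```text
t: 28.18
eef_pos: [0.595, -0.0417, 0.0634]
orientation: [2.01, -2.409, 0.007]
wrist_force: [0.5, -11.6, 1.0]
finger_gap: 0.0001
finger_force: 6.1
```

Call:
move_arm(
  targets=[
    [0,0,0,0,0,0],
    [0,0,0,0,0,0],
    [0,0,0,0,0,0],
  ],
)

```text
t: 28.43
eef_pos: [0.595, -0.0417, 0.0634]
orientation: [2.01, -2.409, 0.007]
wrist_force: [-0.7, -13.4, 2.5]
finger_gap: -0.0002
finger_force: 6.1
```

Call:
move_arm(
  targets=[
    [1,0,0,0,0,0],
    [2,0,0,0,0,0],
    [5,0,0,0,0,0],
    [12,0,0,0,0,0],
    [15,0,0,0,0,0],
  ],
)

```text
t: 28.85
eef_pos: [0.5889, -0.0728, 0.0631]
orientation: [-2.017, 2.408, 0.001]
wrist_force: [0.6, -0.4, 0.4]
finger_gap: -0.0
finger_force: 0.0
```

Call:
move_arm(
  targets=[
    [5,0,-30,0,0,0],
    [0,0,-40,0,0,0],
    [0,0,-40,0,0,0],
    [0,0,-20,0,0,0],
    [0,0,0,0,0,0],
  ],
)

```text
t: 29.27
eef_pos: [0.5913, -0.0788, 0.1992]
orientation: [-2.011, 2.405, -0.01]
wrist_force: [1.0, -0.1, 0.5]
finger_gap: -0.0002
finger_force: 0.0
```

Run:
```python
from h import *
tr()
t=imaging.snapshot("top");s=imaging.snapshot("scene");cv2.imwrite("pics/topend.png",cv2.cvtColor(t,cv2.COLOR_RGB2BGR))
print("tab",blob(s,(5,120,60),(18,255,255),(240,180,310,255))[1:],"pin",blob(s,(20,120,60),(35,255,255),(285,100,345,170))[1:],blob(t,(20,120,60),(35,255,255),(130,180,180,230))[1:])
S=cal("scene");print(proj(S,W(JG,[[-.008,-.122+.06,.065],[-.008,-.122,.065]])).round(1).tolist())
```

```text
29.27 tcp y from tab face mm 10.7 z 0.1992 F push -0.1 [ 1.  -0.1  0.5]
tab (array([271, 208,  20,  27, 316], dtype=int32), array([280.62658228, 221.04113924])) pin (array([302, 118,  13,  15, 142], dtype=int32), array([307.77464789, 125.11267606])) (array([142, 202,   9,  17, 134], dtype=int32), array([145.85074627, 210.45522388]))
[[278.5, 219.4], [262.0, 229.0]]
```

The tab moved from (264.1,230.5) to (280.6,221.0) in the scene view. That matches the shift predicted for 60 mm of travel. The pin is still hanging in the notch.

```bash
python3 -c "
from workcell import ticket
print(ticket.job_done())"
```

```text
the job is handed in; nothing more can be done
None
```

The job is handed in: the pin came free at about 0.8 rad and hangs upright in the stand's notch, and the carriage is fully home (about 60 mm of travel), pressed against its stop at 11–13 N for about 0.7 s and left clear.

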